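# Pack the glass paperweights and pin the case shut

### The arm

A 6-joint arm with a two-finger parallel gripper is mounted at the origin on the work surface. World frame = base frame: x ahead of the robot, y to its left, z up, the work surface at z = 0. Lengths are in m, angles in degrees, forces in N, time in s.
With the tool pointing down it reaches from about 0.3 to 0.75 m from the base axis. Payload 8.5 kg.
Tool frame: the origin (TCP) lies midway between the tips of the shut fingers; the grasp point (between the pads) lies 19 mm behind it; z points along the fingers, y is the line along which they close (so a half turn about z gives the same grasp; the last joint's range is limited). The gripper opens to 85 mm and grips with 20 to 120 N. Pads are 22 mm wide; open, the fingers measure 114 mm over their backs; the gripper's body (76 mm by 85 mm) begins 54 mm behind the grasp point. The pads swing forward as they close: fully open they stand 13 mm farther back than shut.
Start: joints at [53.096, 21.807, 74.336, -0, 83.858, -12.336], TCP at [0.229, 0.5, 0.231] pointing down, gripper open.
Joint ranges: [-178.18, 178.18], [-50.72, 133.34], [12.68, 142.11], [-81.47, 261.47], [9.98, 163.14], [-165.26, 165.26]. Speed limits (degrees/s): [136.94, 136.94, 180, 180, 180, 180].

### API

Orientations are given as a 3x3 rotation matrix whose columns are the frame's x, y, z axes.
In Python, from rig import env gives the robot as it stands. The module is installed in compiled form; this text tells all that it offers.
- The arm moves only by the tool jog_arm, never from a script. Its argument "targets" is a list of rows, each a list of 6 numbers: the shift along the tool's x, y, z in cm, then the turn, a rotation vector about the tool's x, y, z in degrees. A call has 1 to 8 rows; each row is the pose to reach, as a shift and turn from the pose commanded when the call began, along the tool's axes at that moment; what a row does not reach only later rows make up. A row lasts 1/12 s, in which the tool goes at most 41.7 mm and 7.16 degrees, less where a joint would pass 70% of its speed; a pose out of reach is approached as far as the arm can. A call with a gripper value outside its range is refused whole. "hand" is the opening, from 0 (shut) to 1 (fully open), set as the call begins (left out, the last holds). The fingers move at their own pace and stop on an object; "newtons" is the grip in N (left out, the last holds). Time passes only in rows, so rows that repeat a pose let the fingers close. It gives the time, the measured TCP pose, the force, the opening and the grip force at its end, in the units of the state.
- env.observe(): the state, without advancing time (a new reading comes with each control period).
- env.get_image(name): name is "scene" or "side" or "wrist"; returns a dict with "frame" (384x512x3 uint8, red, green, blue), "depth" (384x512 float32, m along the optical axis (not along the pixel's ray), 0 where there is no reading), "fovy" (degrees; the focal length in pixels is half the picture's height over the tangent of half this angle, whatever the lens; pixels are square), "cx", "cy" (the principal point, pixels), "k1" (the pictures are not rectified: a ray, as slopes to the right and down, at radius r is drawn at 1 + k1 r^2 times it, then the intrinsics apply), "cam_to_world" (4x4, takes a point from camera to world coordinates). Camera axes: x right, y down, z forward; pixel columns grow to the right and rows downward; lengths in m; the calibration is good to about 2 mm. A picture is of the moment at which its call begins.
- env.close_job(): hands the job in; it is judged then, once.
Trained networks look in the newest picture that a camera, given by its name, has taken for a name from the list of things; names that differ only in an ending like _2 or _b are one class to them, and where a whole thing is asked for, a point or a joint stands for the part that bears it (a point fixed in the world has none). Each returns a list of dicts, best first, with "score" (0 to 1); they miss things now and then, are a little off and sometimes report something else, mostly with a low value. They report only what shows in the picture. A call takes as long as a camera call. They do not tell look-alikes from the thing itself.
- env.regions_of(camera, target): "pixels" (384x512 bool, what is visible of it) and "point" ([row, column] in pixels, amid what is visible of it).
The state is a dict: "time_s": time; "q": joint angles; "qvel": joint speeds; "joint_efforts": joint torques, N m; "position": TCP position; "tool_rot": TCP orientation; "ft_force": force on the tool from outside, world axes, zero at the start; "wrist_torque": the same for the moment, N m; "grip_width": finger opening in m; "gripper_force": force on a finger pad.
Only numpy, scipy, OpenCV 4.12 (cv2) and the standard library are available. Lean on these libraries where they do the work, as an engineer would, in place of code of your own. Each camera call takes 0.05 s, during which the arm holds its last target. There are 200 camera calls.

### The job

Pack all the finished glass paperweights on the felt pad into the foam-lined wooden carrying case, one piece to a well and down at the bottom of its well. Then fold the lid fully shut and lock it: push the pin with the orange grip through the eye of the lid's steel strap into the brass keeper, fully home with its shoulder against the strap, and let go. Do not disturb the bowl and the two jars.

Things in the scene. Friction and masses are not known exactly. Their poses are not given: they have to be found in the camera images.
- glass1: red glass paperweight, an eight-sided prism 36 mm across the flats (39 over the corners) and 30 mm tall, 80 g; origin at its centre, z along the prism's axis, x at right angles to one of the flats. Either end may face up, and it may also lie on a flat. Starts upright on the felt pad (pad top 4 mm above the bench), at any yaw. May be absent (None)
- glass2: blue glass paperweight, an eight-sided prism 36 mm across the flats (39 over the corners) and 30 mm tall, 80 g; origin at its centre, z along the prism's axis, x at right angles to one of the flats. Either end may face up, and it may also lie on a flat. Starts upright on the felt pad (pad top 4 mm above the bench), at any yaw. May be absent (None)
- glass3: aqua glass paperweight, an eight-sided prism 36 mm across the flats (39 over the corners) and 30 mm tall, 80 g; origin at its centre, z along the prism's axis, x at right angles to one of the flats. Either end may face up, and it may also lie on a flat. Starts upright on the felt pad (pad top 4 mm above the bench), at any yaw. May be absent (None)
- glass4: amber glass paperweight, an eight-sided prism 36 mm across the flats (39 over the corners) and 30 mm tall, 80 g; origin at its centre, z along the prism's axis, x at right angles to one of the flats. Either end may face up, and it may also lie on a flat. Starts upright on the felt pad (pad top 4 mm above the bench), at any yaw. May be absent (None)
- glass5: green glass paperweight, an eight-sided prism 36 mm across the flats (39 over the corners) and 30 mm tall, 80 g; origin at its centre, z along the prism's axis, x at right angles to one of the flats. Either end may face up, and it may also lie on a flat. Starts upright on the felt pad (pad top 4 mm above the bench), at any yaw. May be absent (None)
- case: fixed open-topped wooden case 176 mm (its x) by 256 mm (its y), rim 72 mm high, walls 8 mm; origin at the centre of its underside, z up, +x to the hinged side (in the world roughly +y, away from the pad). Dark foam bed, top at 22 mm, with six square wells 50 x 50 mm, 12 mm deep, at x = -30 and +30 mm, y = -72, 0 and +72 mm
- keeper (a point): brass keeper block fixed to the middle of the case's -x wall: it sticks out 38 mm, is 40 mm wide (y) and 40 mm high (22 to 62 mm above the bench), with a 12 mm hole along x, 38 mm deep. This point: mouth of the hole, on its axis, 126 mm from the case's centre in -x, 42 mm above the bench; case axes
- well1 (a point): centre of the floor of foam well 1, 10 mm above the bench; case axes
- well2 (a point): centre of the floor of foam well 2, 10 mm above the bench; case axes
- well3 (a point): centre of the floor of foam well 3, 10 mm above the bench; case axes
- well4 (a point): centre of the floor of foam well 4, 10 mm above the bench; case axes
- well5 (a point): centre of the floor of foam well 5, 10 mm above the bench; case axes
- well6 (a point): centre of the floor of foam well 6, 10 mm above the bench; case axes
- lid (a joint): lid angle in rad: 0 fully shut, at most 2.1, about 1.9 at the start (standing open, leaning back past upright). Stiff hinge: stays where left, about 0.4 Nm to move (3 N at the free edge). Wooden panel 176 x 256 x 10 mm, 0.32 kg, hinged along the case's +x rim. A 30 mm wide steel strap reaches 44 mm out from the middle of its free edge, then 60 mm down, with a 14 mm eye
- hinge_mid (a point): middle of the hinge line, on the +x rim of the case, 72.5 mm above the bench, at the underside of the lid panel; the hinge line runs along the case's y
- lid_edge (a point): middle of the lid's free edge on its outer face (top face when shut), 176 mm from the hinge line; moves with the lid; x points from the free edge to the hinge, z out of the outer face
- eye (a point): a point fixed on the case: where the centre of the strap's eye lies, on the strap's outer face, when the lid is shut; 132 mm from the case's centre in -x, 42 mm above the bench. Case axes: the pin goes in along +x and is home when its origin (shoulder) is here. The strap is 4 mm thick; 2 mm behind it is the keeper's face
- pin: locking pin, 60 g: orange square grip 22 x 22 x 55 mm with a steel rod 9 mm thick, 42 mm long, tapered over its last 9 mm to 4 mm. Origin on its axis at the shoulder where the rod leaves the grip; rod along +x, grip from x = 0 to x = -55 mm. It lies level on the bench, axis 11 mm up, beyond the hinged side of the case
- bowl: bystander: aqua glass bowl 110 mm across, 50 mm high; origin under its centre
- jar: bystander: amber jar with a white lid, 64 mm across, 85 mm high; origin under its centre
- jar2: bystander: red jar with a white lid, 60 mm across, 75 mm high; origin under its centre
Things that resemble listed ones, but are neither listed nor needed, are in the scene too. Of the things that look like the glass1, the smaller one is meant. There is more than one size of the glass5; the one meant has the size given above.

How it is judged (in metres and radians):
On the way, in this order (a step that is already met when the one before it is completed fails the run):
1. every paperweight lies in a well of its own (((horizontal distance between glass1 and well1 below 0.013 m and z of glass1 in the frame of well1 between 0.008 and 0.0195 m) or (horizontal distance between glass1 and well2 below 0.013 m and z of glass1 in the frame of well2 between 0.008 and 0.0195 m) or (horizontal distance between glass1 and well3 below 0.013 m and z of glass1 in the frame of well3 between 0.008 and 0.0195 m) or (horizontal distance between glass1 and well4 below 0.013 m and z of glass1 in the frame of well4 between 0.008 and 0.0195 m) or (horizontal distance between glass1 and well5 below 0.013 m and z of glass1 in the frame of well5 between 0.008 and 0.0195 m) or (horizontal distance between glass1 and well6 below 0.013 m and z of glass1 in the frame of well6 between 0.008 and 0.0195 m)) and ((horizontal distance between glass2 and well1 below 0.013 m and z of glass2 in the frame of well1 between 0.008 and 0.0195 m) or (horizontal distance between glass2 and well2 below 0.013 m and z of glass2 in the frame of well2 between 0.008 and 0.0195 m) or (horizontal distance between glass2 and well3 below 0.013 m and z of glass2 in the frame of well3 between 0.008 and 0.0195 m) or (horizontal distance between glass2 and well4 below 0.013 m and z of glass2 in the frame of well4 between 0.008 and 0.0195 m) or (horizontal distance between glass2 and well5 below 0.013 m and z of glass2 in the frame of well5 between 0.008 and 0.0195 m) or (horizontal distance between glass2 and well6 below 0.013 m and z of glass2 in the frame of well6 between 0.008 and 0.0195 m)) and ((horizontal distance between glass3 and well1 below 0.013 m and z of glass3 in the frame of well1 between 0.008 and 0.0195 m) or (horizontal distance between glass3 and well2 below 0.013 m and z of glass3 in the frame of well2 between 0.008 and 0.0195 m) or (horizontal distance between glass3 and well3 below 0.013 m and z of glass3 in the frame of well3 between 0.008 and 0.0195 m) or (horizontal distance between glass3 and well4 below 0.013 m and z of glass3 in the frame of well4 between 0.008 and 0.0195 m) or (horizontal distance between glass3 and well5 below 0.013 m and z of glass3 in the frame of well5 between 0.008 and 0.0195 m) or (horizontal distance between glass3 and well6 below 0.013 m and z of glass3 in the frame of well6 between 0.008 and 0.0195 m)) and ((horizontal distance between glass4 and well1 below 0.013 m and z of glass4 in the frame of well1 between 0.008 and 0.0195 m) or (horizontal distance between glass4 and well2 below 0.013 m and z of glass4 in the frame of well2 between 0.008 and 0.0195 m) or (horizontal distance between glass4 and well3 below 0.013 m and z of glass4 in the frame of well3 between 0.008 and 0.0195 m) or (horizontal distance between glass4 and well4 below 0.013 m and z of glass4 in the frame of well4 between 0.008 and 0.0195 m) or (horizontal distance between glass4 and well5 below 0.013 m and z of glass4 in the frame of well5 between 0.008 and 0.0195 m) or (horizontal distance between glass4 and well6 below 0.013 m and z of glass4 in the frame of well6 between 0.008 and 0.0195 m)) and ((horizontal distance between glass5 and well1 below 0.013 m and z of glass5 in the frame of well1 between 0.008 and 0.0195 m) or (horizontal distance between glass5 and well2 below 0.013 m and z of glass5 in the frame of well2 between 0.008 and 0.0195 m) or (horizontal distance between glass5 and well3 below 0.013 m and z of glass5 in the frame of well3 between 0.008 and 0.0195 m) or (horizontal distance between glass5 and well4 below 0.013 m and z of glass5 in the frame of well4 between 0.008 and 0.0195 m) or (horizontal distance between glass5 and well5 below 0.013 m and z of glass5 in the frame of well5 between 0.008 and 0.0195 m) or (horizontal distance between glass5 and well6 below 0.013 m and z of glass5 in the frame of well6 between 0.008 and 0.0195 m))), for 0.2 s.
2. the lid is fully shut (value of joint lid below 0.04 rad), for 0.2 s.
3. the pin is through the strap's eye and home in the keeper (x of pin in the frame of eye between -0.004 and 0.004 m and y of pin in the frame of eye between -0.006 and 0.006 m and z of pin in the frame of eye between -0.007 and 0.007 m and angle between the x axis of pin and the x axis of case, either way round below 0.2 rad), for 0.2 s.
At the end, for the whole second after the job is handed in: each paperweight is at the bottom of its own well (centre within 13 mm of the well's, under 19.5 mm above its floor); lid shut within 0.04 rad; pin's shoulder within 4 mm of the strap, axis within 6 mm of the eye sideways, 7 mm in height, 0.2 rad of the case's x; all at rest and released (all of step 1 and all of step 3 and value of joint lid below 0.04 rad and linear speed of each of pin, glass1, glass2, glass3, glass4, glass5 below 0.02 m/s); the robot touches nothing.
It fails at once if the bowl was shoved more than 30 mm (distance of bowl from where it was at the start of the episode above 0.03 m).
It fails at once if the amber jar was shoved more than 30 mm (distance of jar from where it was at the start of the episode above 0.03 m).
It fails at once if the red jar was shoved more than 30 mm (distance of jar2 from where it was at the start of the episode above 0.03 m).
Of glass1, glass2, glass3, glass4, glass5 only 3 to 5 are there at a start; the rules pass over those that are not, and their reading is None.
At some moment in a run one of glass1, glass2, glass3, glass4, glass5 may be knocked a few centimetres aside while the robot is not near it.
Once in a run the grip may slacken for a moment while it holds something.
It also fails if it takes over 210 s, if anything falls off the work surface, if the arm or the gripper's body presses on something with over 40 N, if the wrist force passes 120 N, or if a joint passes its speed limit or range.

## Working session

There is one attempt and no reset: what is moved stays moved. The work goes in short steps, Python scripts to look and compute and a tool call to move; the robot and the scene stay as the last step left them, time stands still between calls to the robot, and variables do not carry over. Pictures are saved under pics/ and viewed, at most 14 in all, crops included, and the job is handed in when it is done.

Besides the shell and the picture viewer there is one more tool, called in YAML: its name, and indented under it one key for each argument. jog_arm: Moves the arm, as the interface text tells. Its arguments: {"type":"object","properties":{"targets":{"type":"array","items":{"type":"array","items":{"type":"number"}}},"hand":{"type":"number"},"newtons":{"type":"number"}},"required":["targets"]}

```bash
mkdir -p pics; cat > h.py <<'E'
import numpy as np, cv2
from rig import env
def shot(n): return env.get_image(n)
def K(im):
    h=im['frame'].shape[0]; f=h/2/np.tan(np.radians(im['fovy'])/2)
    return f,im['cx'],im['cy'],im['k1']
def pts(im):
    f,cx,cy,k1=K(im); H,W=im['depth'].shape
    u,v=np.meshgrid(np.arange(W),np.arange(H))
    Km=np.array([[f,0,cx],[0,f,cy],[0,0,1.]])
    p=np.stack([u,v],-1).reshape(-1,1,2).astype(np.float64)
    n=cv2.undistortPoints(p,Km,np.array([k1,0,0,0.])).reshape(H,W,2)
    d=im['depth']; c=np.stack([n[...,0]*d,n[...,1]*d,d],-1)
    T=im['cam_to_world']; return c@T[:3,:3].T+T[:3,3]
def proj(im,P):
    f,cx,cy,k1=K(im); T=np.linalg.inv(im['cam_to_world']); c=np.asarray(P)@T[:3,:3].T+T[:3,3]
    s=c[...,:2]/c[...,2:]; s=s*(1+k1*(s**2).sum(-1,keepdims=True)); return s*f+[cx,cy]
def save(im,name): cv2.imwrite('pics/'+name,im['frame'][...,::-1])
def st():
    o=env.observe(); print(round(o['time_s'],2),np.round(o['position'],4),np.round(o['tool_rot'],3).tolist(),'F',np.round(o['ft_force'],1),'w',round(o['grip_width'],4),'g',o['gripper_force'],'q',np.round(o['q'],1))
E
python3 - <<'E'
from h import *
st()
for n in ['scene','side','wrist']:
    im=shot(n); save(im,n+'0.png'); P=pts(im); np.save(n+'0.npy',P)
    print(n,np.round(im['cam_to_world'],3).tolist(),im['fovy'])
    if n=='wrist': continue
    for t in ['glass1','glass2','glass3','glass4','glass5','pin','case','lid','bowl','jar','jar2','keeper']:
        for r in env.regions_of(n,t):
            m=r['pixels']&(im['depth']>0); q=P[m]
            if len(q): print(t,round(r['score'],2),np.round(r['point']),m.sum(),'med',np.round(np.median(q,0),3),'lo',np.round(np.percentile(q,3,0),3),'hi',np.round(np.percentile(q,97,0),3))
E
python3 -c "
import cv2,numpy as np
a=[cv2.imread('pics/%s0.png'%n) for n in ['scene','side']]
"
```

```text
0.0 [0.2285 0.5    0.2307] [[-0.909, 0.416, -0.001], [0.416, 0.909, -0.001], [0.0, -0.001, -1.0]] F [-0.3 -0.8  0.5] w 0.0854 g 0.0 q [ 53.1  21.8  74.4   0.   83.9 -12.3]
scene [[0.683, 0.603, -0.412, 1.059], [0.73, -0.551, 0.404, -0.521], [0.016, -0.577, -0.817, 1.134], [0.0, 0.0, 0.0, 1.0]] 55.49552409137201
glass1 0.77 [193. 153.] 224 med [ 0.288 -0.275  0.041] lo [ 0.257 -0.296  0.006] hi [ 0.304 -0.25   0.047]
glass1 0.74 [219. 129.] 265 med [ 0.314 -0.391  0.041] lo [ 0.283 -0.414  0.001] hi [ 0.33  -0.365  0.047]
glass1 0.7 [239. 154.] 113 med [ 0.453 -0.367  0.034] lo [ 0.435 -0.382  0.009] hi [ 0.464 -0.352  0.039]
glass1 0.58 [217. 182.] 113 med [ 0.439 -0.249  0.034] lo [ 0.417 -0.263  0.01 ] hi [ 0.45  -0.231  0.039]
glass1 0.57 [239. 186.] 114 med [ 0.513 -0.302  0.034] lo [ 0.494 -0.316  0.014] hi [ 0.525 -0.285  0.039]
glass2 0.77 [193. 153.] 224 med [ 0.288 -0.275  0.041] lo [ 0.257 -0.296  0.006] hi [ 0.304 -0.25   0.047]
glass2 0.74 [219. 129.] 265 med [ 0.314 -0.391  0.041] lo [ 0.283 -0.414  0.001] hi [ 0.33  -0.365  0.047]
glass2 0.7 [239. 154.] 113 med [ 0.453 
[... 6422 characters left out ...]
011  0.032] lo [ 0.726 -0.078  0.   ] hi [0.827 0.022 0.05 ]
jar 0.66 [233. 378.] 1062 med [ 0.748 -0.233  0.058] lo [ 0.731 -0.249  0.006] hi [ 0.783 -0.199  0.086]
jar 0.64 [144. 284.] 437 med [0.76  0.237 0.049] lo [0.74  0.227 0.005] hi [0.788 0.275 0.077]
jar2 0.66 [233. 378.] 1062 med [ 0.748 -0.233  0.058] lo [ 0.731 -0.249  0.006] hi [ 0.783 -0.199  0.086]
jar2 0.64 [144. 284.] 437 med [0.76  0.237 0.049] lo [0.74  0.227 0.005] hi [0.788 0.275 0.077]
keeper 0.85 [148. 230.] 10729 med [0.561 0.23  0.075] lo [0.438 0.045 0.009] hi [0.686 0.283 0.238]
wrist [[0.415, 0.868, 0.274, 0.159], [0.91, -0.395, -0.125, 0.532], [-0.0, 0.301, -0.954, 0.374], [0.0, 0.0, 0.0, 1.0]] 64.30478822281812
```

View pics/scene0.png

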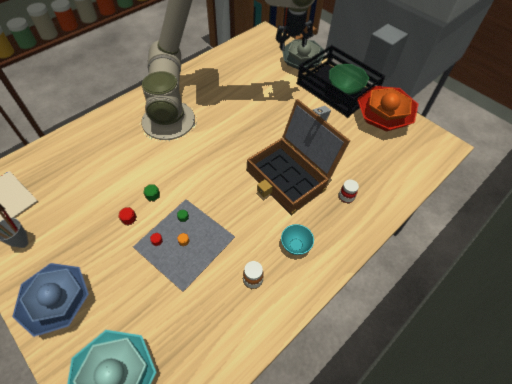

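View pics/side0.png

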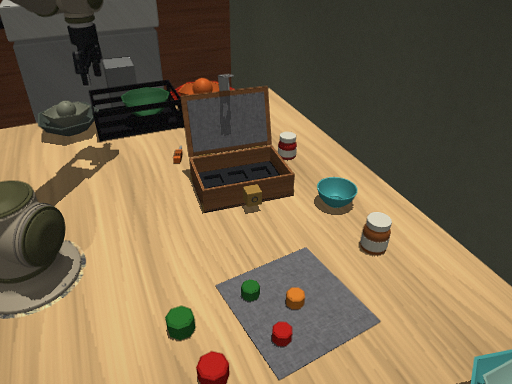

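The scene view shows the pad with red (156,239), amber (183,239) and green (183,215) pieces. The larger red and green pieces are off the pad. The side view shows the open case (240,180), its brass keeper (253,195) and the orange pin (177,155) beyond the hinge side.

```bash
cat > meas.py <<'E'
from h import *
import sys
acc=[];pin=[]
for n in ['scene','side']:
    im=shot(n); P=pts(im); ok=im['depth']>0
    r=env.regions_of(n,'case')
    m=r[0]['pixels']&ok; q=P[m]
    rim=q[(q[:,2]>.066)&(q[:,2]<.0765)&(q[:,1]<.235)]
    acc.append(rim[:,:2])
    b=cv2.minAreaRect(rim[:,:2].astype(np.float32)); print(n,'rim',b,np.median(rim[:,2]))
    hsv=cv2.cvtColor(im['frame'],cv2.COLOR_RGB2HSV)
    o=(hsv[...,0]<16)&(hsv[...,1]>170)&(hsv[...,2]>90)&ok&(P[...,1]>.26)&(P[...,1]<.55)&(P[...,0]>.2)&(P[...,0]<.62)&(P[...,2]<.04)
    print('pin px',o.sum(), np.argwhere(o).mean(0)); q=P[o]; pin.append(q)
    if len(q)>5: print('pin',cv2.minAreaRect(q[:,:2].astype(np.float32)),np.median(q[:,2]),q.max(0),q.min(0))
    k=(hsv[...,0]>16)&(hsv[...,0]<32)&(hsv[...,1]>130)&ok&(P[...,1]>.0)&(P[...,1]<.12)&(P[...,0]>.4)&(P[...,0]<.7)&(P[...,2]>.055)&(P[...,2]<.068)
    q=P[k]
    if len(q): print('keeper top',len(q),q.mean(0),q.min(0),q.max(0),cv2.minAreaRect(q[:,:2].astype(np.float32)))
    x0=(P[...,0]>.3)&(P[...,0]<.6)&(P[...,1]<-.15)&(P[...,1]>-.45)
    for r in env.regions_of(n,'glass1'):
        q=P[r['pixels']&ok]; 
        if len(q)>2000: continue
        zt=np.percentile(q[:,2],90); t=q[q[:,2]>zt-.007]; b=cv2.minEnclosingCircle(t[:,:2].astype(np.float32)); print('glass',np.round(b[0],4),round(b[1],4),round(zt,4))
st()
E
python3 meas.py; python3 - <<'E'
import cv2
a=cv2.imread('pics/side0.png')[70:220,150:310]
cv2.imwrite('pics/crop1.png',cv2.resize(a,None,fx=5,fy=4,interpolation=cv2.INTER_CUBIC)[:600,:800])
E
```

```text
scene rim ((0.5599152445793152, 0.12719891965389252), (0.21297095715999603, 0.2633951008319855), 88.29006958007812) 0.07228239514231949
pin px 0 [nan nan]
keeper top 118 [0.55324934 0.03577805 0.06248722] [0.52898449 0.01589457 0.05510293] [0.57394263 0.05662527 0.06773784] ((0.5516141653060913, 0.03629884868860245), (0.044922079890966415, 0.040693942457437515), 0.47702574729919434)
glass [ 0.5081 -0.3004] 0.0188 0.0376
glass [ 0.4458 -0.366 ] 0.0194 0.037
glass [ 0.2775 -0.2716] 0.0273 0.0453
glass [ 0.4329 -0.2467] 0.0189 0.0376
side rim ((0.5618645548820496, 0.14425653219223022), (0.18577924370765686, 0.2576606273651123), 86.26830291748047) 0.0714414805982746
pin px 78 [155.92307692 177.12820513]
pin ((0.4339641034603119, 0.3652980923652649), (0.05415024980902672, 0.020168762654066086), 66.19783782958984) 0.021864219748212455 [0.45056878 0.38759052 0.02557453] [0.41477174 0.33848007 0.00346598]
keeper top 169 [0.55297646 0.03347861 0.06110801] [0.5326551  0.01450331 0.05510604] [0.5799905  0.05709699 0.06431472] ((0.5559017658233643, 0.03696034848690033), (0.043041735887527466, 0.044310133904218674), 84.57982635498047)
glass [ 0.3058 -0.3882] 0.0269 0.0434
glass [ 0.2798 -0.273 ] 0.0255 0.0431
glass [ 0.447  -0.3651] 0.0198 0.0349
glass [ 0.7627 -0.2176] 0.0294 0.0847
glass [ 0.5093 -0.3005] 0.0194 0.0342
1.65 [0.2287 0.5002 0.2313] [[-0.909, 0.416, -0.0], [0.416, 0.909, -0.0], [0.0, -0.0, -1.0]] F [ 0.6  0.3 -0.5] w 0.0857 g 0.0 q [ 53.1  21.8  74.3   0.   83.9 -12.3]meas.py:13: RuntimeWarning: Mean of empty slice.
  print('pin px',o.sum(), np.argwhere(o).mean(0)); q=P[o]; pin.append(q)
  ret = um.true_divide(
```

View pics/crop1.png

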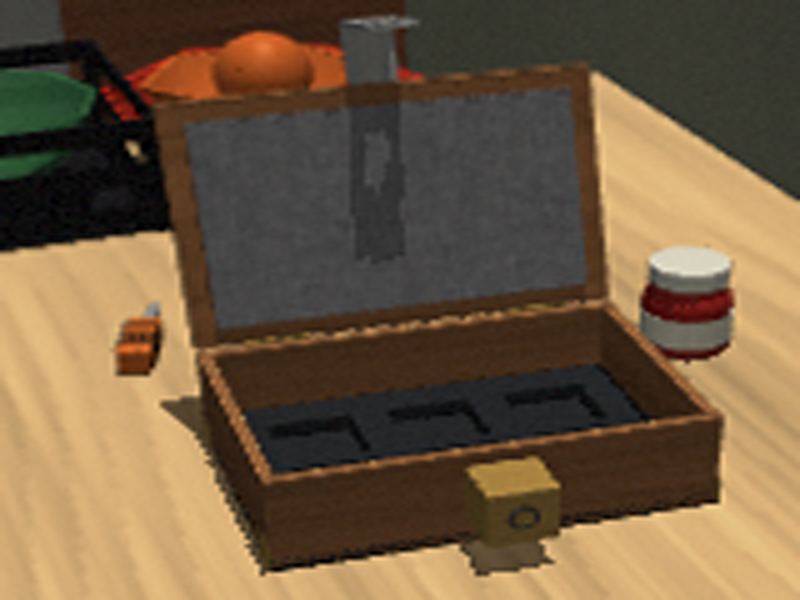

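View pics/wrist0.png

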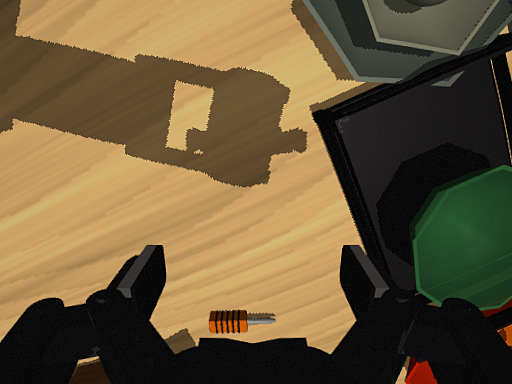

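The crop shows the pin with its rod pointing away from the case and the lid leaning back, with the strap at its top. In the wrist view the pin is at (228,321), with its rod to the right, so it already points roughly along world +y.

jog_arm:
  targets:
    - [-17.5,-21.3,-1,0,0,0]
    - [-17.5,-21.3,-1,0,0,0]
    - [-17.5,-21.3,-1,0,0,0]
    - [-17.5,-21.3,-1,0,0,0]
    - [-17.5,-21.3,-1,0,0,0]
    - [-17.5,-21.3,-1,0,0,0]
    - [-17.5,-21.3,-1,0,0,0]

```text
time_s: 2.23
position: [0.2994, 0.2311, 0.2416]
tool_rot: [[-0.909, 0.417, 0.001], [0.417, 0.909, -0.0], [-0.001, -0.0, -1.0]]
ft_force: [0.7, 0.6, 0.7]
grip_width: 0.0855
gripper_force: 0.0
```

jog_arm:
  targets:
    - [-17.5,-21.3,-1,0,0,0]
    - [-17.5,-21.3,-1,0,0,0]
    - [-17.5,-21.3,-1,0,0,0]
    - [-17.5,-21.3,-1,0,0,0]
    - [-17.5,-21.3,-1,0,0,0]
    - [-17.5,-21.3,-1,0,0,0]
    - [-17.5,-21.3,-1,0,0,0]

```text
time_s: 2.82
position: [0.3704, -0.0361, 0.2517]
tool_rot: [[-0.908, 0.418, 0.001], [0.418, 0.908, -0.001], [-0.001, -0.0, -1.0]]
ft_force: [0.1, 0.6, 0.8]
grip_width: 0.0853
gripper_force: 0.0
```

jog_arm:
  targets:
    - [-17.5,-21.3,-1,0,0,0]
    - [-17.5,-21.3,-1,0,0,0]
    - [-17.5,-21.3,-1,0,0,0]
    - [-17.5,-21.3,-1,0,0,0]
    - [-17.5,-21.3,-1,0,0,0]
    - [-17.5,-21.3,-1,0,0,0]
    - [-17.5,-21.3,-1,0,0,0]
    - [-17.5,-21.3,-1,0,0,0]

```text
time_s: 3.48
position: [0.4409, -0.3038, 0.2604]
tool_rot: [[-0.908, 0.419, -0.0], [0.419, 0.908, -0.001], [-0.0, -0.001, -1.0]]
ft_force: [-0.5, 1.2, -0.7]
grip_width: 0.0856
gripper_force: 0.0
```

```bash
cat > g.py <<'E'
from h import *
from scipy.optimize import minimize
def tocall(xyz,yaw):
    """print tool-frame shift(cm)+turn to reach world xyz with tool down and tool-x at yaw deg"""
    o=env.observe(); R=np.array(o['tool_rot']); d=R.T@(np.array(xyz)-o['position'])*100
    c,s=np.cos(np.radians(yaw)),np.sin(np.radians(yaw)); Rt=np.array([[c,s,0],[s,-c,0],[0,0,-1]])
    rv=np.degrees(cv2.Rodrigues(R.T@Rt)[0].ravel()); print('->',np.round(xyz,4),yaw,'shift',np.round(d,2),'rot',np.round(rv,1))
def oct_fit(p,af=.018):
    # yaw mod 45: minimise support spread
    c=p.mean(0); best=None
    def cost(v):
        a=v[2]+np.arange(8)*np.pi/4; n=np.c_[np.cos(a),np.sin(a)]
        d=((p-v[:2])@n.T).max(1); return np.mean(np.clip(d-af,0,None)**2)*4+ (np.percentile(d,97)-af)**2
    c,_=cv2.minEnclosingCircle(p.astype(np.float32))
    for y in np.radians(np.arange(0,45,5)):
        r=minimize(cost,[c[0],c[1],y],method='Nelder-Mead',options=dict(xatol=1e-5,fatol=1e-12))
        if best is None or r.fun<best.fun: best=r
    return best.x[:2],np.degrees(best.x[2])%45,best.fun
def glasses(n='wrist'):
    im=shot(n);P=pts(im)
    for r in env.regions_of(n,'glass1'):
        m=r['pixels']&(im['depth']>0); q=P[m]
        if len(q)<50 or len(q)>8000: continue
        zt=np.percentile(q[:,2],80); t=q[abs(q[:,2]-zt)<.005,:2]; e=oct_fit(t)
        print(round(r['score'],2),np.round(r['point']),m.sum(),'top',round(zt,4),'ctr',np.round(e[0],4),'circ',np.round(cv2.minEnclosingCircle(t.astype(np.float32))[1],4),'yaw',round(e[1],1),'rgb',im['frame'][m].mean(0).round())
    return im
E
python3 - <<'E'
from g import *
st(); im=glasses(); save(im,'w1.png')
E
```

```text
3.48 [ 0.4409 -0.3038  0.2604] [[-0.908, 0.419, -0.0], [0.419, 0.908, -0.001], [-0.0, -0.001, -1.0]] F [-0.5  1.2 -0.7] w 0.0856 g 0.0 q [ -47.2   19.2   73.5   -0.    87.3 -112.4]
0.98 [179. 211.] 770 top 0.034 ctr [ 0.4461 -0.3642] circ 0.0194 yaw 21.0 rgb [137.  22.  13.]
0.66 [196. 278.] 762 top 0.0339 ctr [ 0.508  -0.2982] circ 0.0194 yaw 22.7 rgb [140.  86.  10.]
0.66 [134. 295.] 840 top 0.0342 ctr [ 0.4337 -0.2441] circ 0.0196 yaw 4.5 rgb [16. 44. 15.]
0.65 [ 89. 140.] 1921 top 0.0424 ctr [ 0.3065 -0.3868] circ 0.0271 yaw 10.1 rgb [131.  17.   8.]
0.58 [ 19. 219.] 1877 top 0.0422 ctr [ 0.2818 -0.2706] circ 0.0265 yaw 44.7 rgb [31. 72. 27.]
```

View pics/w1.png

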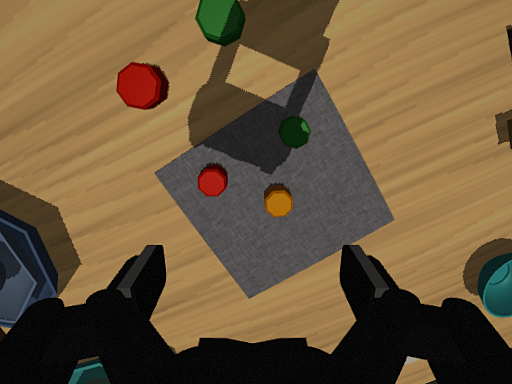

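Red (212,181), amber (278,203) and green (294,132) are upright on the pad. The larger red and green pieces lie off it. I'll grasp red first.

jog_arm:
  targets:
    - [-3,-5.3,10,0,0,0]
    - [-3,-5.3,12,0,0,0]
    - [-3,-5.3,16,0,0,0]
    - [-3,-5.3,20,0,0,0]
    - [-3,-5.3,24.6,0,0,0]
    - [-3,-5.3,24.6,0,0,0]
    - [-3,-5.3,24.6,0,0,0]
    - [-3,-5.3,24.6,0,0,0]
  hand: 0.75

```text
time_s: 4.25
position: [0.4451, -0.3582, 0.014]
tool_rot: [[-0.91, 0.415, -0.003], [0.415, 0.91, 0.004], [0.004, 0.002, -1.0]]
ft_force: [0.1, -0.1, 1.1]
grip_width: 0.064
gripper_force: 0.0
```

jog_arm:
  targets:
    - [0,0,0,0,0,0]
    - [0,0,0,0,0,0]
    - [0,0,0,0,0,0]
    - [0,0,0,0,0,0]
    - [0,0,0,0,0,0]
    - [0,0,0,0,0,0]
  hand: 0.2
  newtons: 40

```text
time_s: 4.75
position: [0.4468, -0.3607, 0.0185]
tool_rot: [[-0.91, 0.415, 0.004], [0.415, 0.91, -0.004], [-0.005, -0.002, -1.0]]
ft_force: [0.1, 1.3, 6.2]
grip_width: 0.0352
gripper_force: 40.1
```

```bash
python3 - <<'E'
from g import *
from scipy.optimize import least_squares
st()
# case fit from fixed cameras: rim ring points
Q=[]
for n in ['scene','side']:
    im=shot(n);P=pts(im);r=env.regions_of(n,'case');q=P[r[0]['pixels']&(im['depth']>0)]
    q=q[(abs(q[:,2]-.072)<.005)&(q[:,1]<.215)&(q[:,1]>.05)]; Q.append(q[:,:2])
def res(v,p):
    c,s=np.cos(v[2]),np.sin(v[2]); d=p-v[:2]; x=d@[c,s]; y=d@[-s,c]
    r=np.minimum.reduce([abs(abs(x)-84)if 0 else abs(abs(x)-.084),abs(abs(y)-.124)]); r=np.where((abs(x)<.09)&(abs(y)<.13),r,np.hypot(np.clip(abs(x)-.084,0,None),np.clip(abs(y)-.124,0,None)))
    return np.clip(r-.004,0,None)
for p in Q+[np.vstack(Q)]:
    r=least_squares(res,[.562,.142,np.radians(87)],args=(p,),loss='soft_l1',f_scale=.002,diff_step=1e-3); print(len(p),r.x[:2].round(4),np.degrees(r.x[2]).round(2),r.cost)
E
```

```text
4.75 [ 0.4468 -0.3607  0.0185] [[-0.91, 0.415, 0.004], [0.415, 0.91, -0.004], [-0.005, -0.002, -1.0]] F [0.1 1.3 6.2] w 0.0352 g 40.14305206015706 q [ -50.7   37.4   86.4    0.    55.9 -116.2]
335 [0.5603 0.1413] 86.09 1.098491865370563e-05
0 [0.562 0.142] 87.0 0.0
335 [0.5603 0.1413] 86.09 1.098491865370563e-05
```

jog_arm:
  targets:
    - [0,0,-4,0,0,0]
    - [0,0,-8,0,0,0]
    - [0,0,-12,0,0,0]
    - [5,20.4,-20,0,0,0]
    - [5,20.4,-20,0,0,0]
    - [5,20.4,-20,0,0,0]
    - [5,20.4,-20,0,0,0]
    - [5,20.4,-20,0,0,0]

```text
time_s: 5.62
position: [0.482, -0.1666, 0.2124]
tool_rot: [[-0.909, 0.416, 0.003], [0.416, 0.909, -0.002], [-0.003, -0.0, -1.0]]
ft_force: [1.3, -1.1, -0.4]
grip_width: 0.0351
gripper_force: 40.8
```

jog_arm:
  targets:
    - [5,22,-6,0,0,0]
    - [5,22,-6,0,0,0]
    - [5,22,-6,0,0,0]
    - [5,22,-6,0,0,0]
    - [5,22,-6,0,0,0]
    - [5,22,-6,0,0,0]
    - [5,22,-6,0,0,0]
    - [5,22,-6,0,0,0]

```text
time_s: 6.28
position: [0.5279, 0.0534, 0.2714]
tool_rot: [[-0.911, 0.413, 0.003], [0.413, 0.911, -0.001], [-0.003, 0.001, -1.0]]
ft_force: [0.5, 0.1, -1.2]
grip_width: 0.035
gripper_force: 40.8
```

```bash
python3 - <<'E'
from g import *
from scipy.optimize import least_squares
st()
im=shot('wrist');P=pts(im);save(im,'w2.png');ok=im['depth']>0
for r in env.regions_of('wrist','case'): print(r['score'],r['pixels'].sum(),r['point'])
q=P[ok]; w=(abs(q[:,0]-.56)<.17)&(abs(q[:,1]-.14)<.12)
q=q[w]; rim=q[abs(q[:,2]-.072)<.004][:,:2]; foam=q[abs(q[:,2]-.022)<.004][:,:2]
print(len(rim),len(foam),foam.min(0),foam.max(0))
np.savez('w2.npz',P=P,rim=rim)
def res(v,p):
    c,s=np.cos(v[2]),np.sin(v[2]); d=p-v[:2]; x=abs(d@[c,s]); y=abs(d@[-s,c])
    o=np.hypot(np.clip(x-.088,0,None),np.clip(y-.128,0,None)); i=np.clip(np.minimum(.080-x,.120-y),0,None); return o+i
rim=rim[rim[:,1]<.215]
r=least_squares(res,[.5603,.1413,np.radians(86.1)],args=(rim,),loss='soft_l1',f_scale=.002,diff_step=1e-3); print(r.x,np.degrees(r.x[2]),r.cost)
E
```

```text
6.28 [0.5279 0.0534 0.2714] [[-0.911, 0.413, 0.003], [0.413, 0.911, -0.001], [-0.003, 0.001, -1.0]] F [ 0.5  0.1 -1.2] w 0.035 g 40.82615294493735 q [ -7.   18.3  73.1  -0.   88.5 -72.6]
0.66 59171 [129.6, 389.5]
5295 14095 [0.43634282 0.02077788] [0.68703517 0.23175392]
[0.56090494 0.14343061 1.50189511] 86.05225135100129 1.1435837867635375e-05
```

View pics/w2.png

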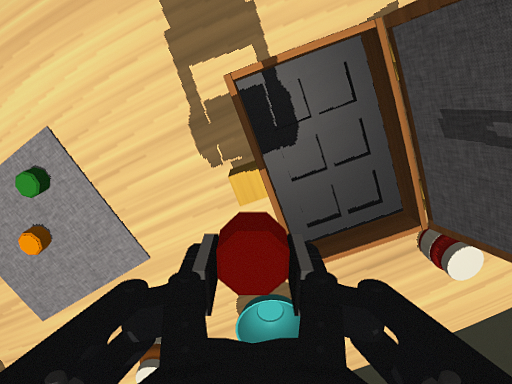

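The wrist view shows the case, its six wells, the brass keeper (247,186) and red held centrally between the fingers. I'll place it in the well at case y=-72.

jog_arm:
  targets:
    - [-7.1,9.2,5,0,0,0]
    - [-7.1,9.2,8,0,0,0]
    - [-7.1,9.2,10,0,0,0]
    - [-7.1,9.2,13,0,0,0]
    - [-7.1,9.2,17,0,0,0]
    - [-7.1,9.2,20,0,0,0]
    - [-7.1,9.2,22,0,0,0]
    - [-7.1,9.2,22,0,0,0]

```text
time_s: 7.05
position: [0.6282, 0.1048, 0.0441]
tool_rot: [[-0.909, 0.418, -0.01], [0.418, 0.909, 0.0], [0.01, -0.004, -1.0]]
ft_force: [-0.7, -0.2, -0.5]
grip_width: 0.0349
gripper_force: 40.8
```

```bash
python3 - <<'E'
from g import *
st(); tocall([.6303,.1075,.0255],155.6)
E
```

```text
7.05 [0.6282 0.1048 0.0441] [[-0.909, 0.418, -0.01], [0.418, 0.909, 0.0], [0.01, -0.004, -1.0]] F [-0.7 -0.2 -0.5] w 0.0349 g 40.77855734154582 q [ -1.2  40.6  73.3  -0.   66.7 -66.5]
-> [0.6303 0.1075 0.0255] 155.6 shift [-0.1   0.34  1.85] rot [-0.2 -0.5 -0.3]
```

jog_arm:
  targets:
    - [0,0.2,0.8,0,0,0]
    - [0,0.2,1.4,0,0,0]
    - [0,0.2,1.9,0,0,0]
    - [0,0.2,1.9,0,0,0]
    - [0,0.2,1.9,0,0,0]

```text
time_s: 7.47
position: [0.6322, 0.1081, 0.0314]
tool_rot: [[-0.909, 0.416, 0.001], [0.416, 0.909, -0.0], [-0.001, 0.001, -1.0]]
ft_force: [-0.9, 0.4, -1.0]
grip_width: 0.0348
gripper_force: 40.8
```

jog_arm:
  targets:
    - [0,0,0,0,0,0]
    - [0,0,0,0,0,0]
    - [0,0,0,0,0,0]
    - [0,0,0,0,0,0]
    - [0,0,-3,0,0,0]
    - [0,0,-7,0,0,0]
    - [0,0,-11,0,0,0]
    - [0,0,-15,0,0,0]
  hand: 0.6

```text
time_s: 8.13
position: [0.6315, 0.1082, 0.1824]
tool_rot: [[-0.909, 0.416, -0.0], [0.416, 0.909, -0.0], [0.0, -0.0, -1.0]]
ft_force: [0.3, 0.2, 0.8]
grip_width: 0.0513
gripper_force: 0.0
```

jog_arm:
  targets:
    - [0,-4,-6,0,0,0]
    - [0,-8,-6,0,0,0]
    - [0,-12,-8,0,0,0]
    - [0,-12,-8,0,0,0]
    - [0,-12,-8,0,0,0]

```text
time_s: 8.55
position: [0.5813, -0.0044, 0.2636]
tool_rot: [[-0.908, 0.419, 0.005], [0.419, 0.908, -0.002], [-0.005, 0.0, -1.0]]
ft_force: [0.8, -0.1, 0.9]
grip_width: 0.0513
gripper_force: 0.0
```

```bash
python3 - <<'E'
from g import *
st(); im=glasses(); save(im,'w3.png'); tocall([.508,-.2985,.15],157.7); tocall([.4337,-.2445,.15],139.5)
E
```

```text
8.55 [ 0.5813 -0.0044  0.2636] [[-0.908, 0.419, 0.005], [0.419, 0.908, -0.002], [-0.005, 0.0, -1.0]] F [ 0.8 -0.1  0.9] w 0.0513 g 0.0 q [-12.1  23.8  65.8  -0.1  90.1 -77.3]
0.89 [135.  39.] 900 top 0.034 ctr [ 0.4338 -0.2435] circ 0.0192 yaw 1.7 rgb [23. 76. 22.]
0.83 [158. 350.] 865 top 0.0402 ctr [0.6334 0.1076] circ 0.0196 yaw 18.2 rgb [154.  23.  13.]
0.72 [195.  41.] 788 top 0.0338 ctr [ 0.5086 -0.297 ] circ 0.0194 yaw 25.2 rgb [145.  80.   3.]
-> [ 0.508  -0.2985  0.15  ] 157.7 shift [ -5.67 -30.09  11.08] rot [ 0.   0.  -2.3]
-> [ 0.4337 -0.2445  0.15  ] 139.5 shift [  3.33 -28.28  11.07] rot [ 0.   0.  15.9]
```

jog_arm:
  targets:
    - [-5.7,-30,9,0,0,-2]
    - [-5.7,-30,9,0,0,-2]
    - [-5.7,-30,9,0,0,-2]
    - [-5.7,-30,9,0,0,-2]
    - [-5.7,-30,9,0,0,-2]
    - [-5.7,-30,9,0,0,-2]
    - [-5.7,-30,9,0,0,-2]
    - [-5.7,-30,9,0,0,-2]
  hand: 0.75

```text
time_s: 9.32
position: [0.5083, -0.2995, 0.1681]
tool_rot: [[-0.923, 0.384, -0.002], [0.384, 0.923, 0.002], [0.003, 0.001, -1.0]]
ft_force: [-0.1, -0.7, -0.1]
grip_width: 0.0638
gripper_force: 0.0
```

jog_arm:
  targets:
    - [-5.7,-30,9,0,0,-2]
    - [0,0,0,0,0,0]
    - [0,0,0,0,0,0]

```text
time_s: 9.57
position: [0.509, -0.2963, 0.1696]
tool_rot: [[-0.922, 0.387, -0.001], [0.387, 0.922, 0.003], [0.002, 0.003, -1.0]]
ft_force: [0.6, 0.4, 2.2]
grip_width: 0.0641
gripper_force: 0.0
```

```bash
python3 - <<'E'
from g import *
st(); tocall([.5083,-.298,.014],157.7)
E
```

```text
9.57 [ 0.509  -0.2963  0.1696] [[-0.922, 0.387, -0.001], [0.387, 0.922, 0.003], [0.002, 0.003, -1.0]] F [0.6 0.4 2.2] w 0.0641 g 0.0 q [-4.18e+01  2.86e+01  7.36e+01  1.00e-01  7.80e+01 -1.09e+02]
-> [ 0.5083 -0.298   0.014 ] 157.7 shift [-0.03 -0.22 15.56] rot [ 0.2 -0.1 -0.5]
```

jog_arm:
  targets:
    - [0,-0.2,4,0,0,0]
    - [0,-0.2,8,0,0,0]
    - [0,-0.2,12,0,0,0]
    - [0,-0.2,15.5,0,0,0]
    - [0,-0.2,15.5,0,0,0]
    - [0,-0.2,15.5,0,0,0]

```text
time_s: 10.07
position: [0.5085, -0.2979, 0.0143]
tool_rot: [[-0.924, 0.382, -0.003], [0.382, 0.924, 0.003], [0.004, 0.001, -1.0]]
ft_force: [0.8, 0.6, 1.3]
grip_width: 0.0639
gripper_force: 0.0
```

jog_arm:
  targets:
    - [0,0,0,0,0,0]
    - [0,0,0,0,0,0]
    - [0,0,0,0,0,0]
    - [0,0,0,0,0,0]
    - [0,0,0,0,0,0]
    - [0,0,0,0,0,0]
  hand: 0.2
  newtons: 40

```text
time_s: 10.57
position: [0.5095, -0.3, 0.018]
tool_rot: [[-0.923, 0.384, 0.004], [0.384, 0.923, -0.003], [-0.005, -0.001, -1.0]]
ft_force: [-0.4, 0.6, 7.3]
grip_width: 0.0349
gripper_force: 40.6
```

jog_arm:
  targets:
    - [0,0,-4,0,0,0]
    - [0,0,-8,0,0,0]
    - [0,0,-12,0,0,0]
    - [7,26,-16,0,0,0]
    - [7,26,-16,0,0,0]
    - [7,26,-16,0,0,0]
    - [7,26,-16,0,0,0]
    - [7,26,-16,0,0,0]

```text
time_s: 11.23
position: [0.5351, -0.0932, 0.1679]
tool_rot: [[-0.923, 0.384, 0.002], [0.384, 0.923, -0.001], [-0.002, 0.0, -1.0]]
ft_force: [1.2, 1.1, -0.4]
grip_width: 0.035
gripper_force: 40.6
```

```bash
python3 - <<'E'
from g import *
st(); tocall([.5585,.1124,.15],157.7)
E
```

```text
11.23 [ 0.5351 -0.0932  0.1679] [[-0.923, 0.384, 0.002], [0.384, 0.923, -0.001], [-0.002, 0.0, -1.0]] F [ 1.2  1.1 -0.4] w 0.035 g 40.63227914040908 q [-22.4  24.2  81.6   0.   74.1 -89.8]
-> [0.5585 0.1124 0.15  ] 157.7 shift [ 5.74 19.88  1.77] rot [ 0.   0.1 -0.3]
```

jog_arm:
  targets:
    - [5.7,19.7,0,0,0,0]
    - [5.7,19.7,0,0,0,0]
    - [5.7,19.7,0,0,0,0]
    - [5.7,19.7,0,0,0,0]
    - [5.7,19.7,2,0,0,0]
    - [5.7,19.7,6,0,0,0]
    - [5.7,19.7,10,0,0,0]
    - [5.7,19.7,10,0,0,0]

```text
time_s: 11.9
position: [0.5546, 0.1095, 0.0609]
tool_rot: [[-0.924, 0.383, -0.011], [0.383, 0.924, 0.0], [0.01, -0.004, -1.0]]
ft_force: [-0.8, -0.7, -1.8]
grip_width: 0.0349
gripper_force: 40.6
```

```bash
python3 - <<'E'
from g import *
st(); tocall([.5585,.1124,.0255],157.7)
E
```

```text
11.9 [0.5546 0.1095 0.0609] [[-0.924, 0.383, -0.011], [0.383, 0.924, 0.0], [0.01, -0.004, -1.0]] F [-0.8 -0.7 -1.8] w 0.0349 g 40.611357749439776 q [ -0.8  33.6  85.1  -0.   61.9 -68.3]
-> [0.5585 0.1124 0.0255] 157.7 shift [-0.29  0.43  3.53] rot [-0.2 -0.6 -0.2]
```

jog_arm:
  targets:
    - [-0.1,0.2,1,0,0,0]
    - [-0.1,0.2,2,0,0,0]
    - [-0.1,0.2,2.8,0,0,0]
    - [-0.1,0.2,3.2,0,0,0]
    - [-0.1,0.2,3.4,0,0,0]
    - [-0.1,0.2,3.4,0,0,0]

```text
time_s: 12.4
position: [0.56, 0.11, 0.0324]
tool_rot: [[-0.923, 0.384, 0.001], [0.384, 0.923, 0.0], [-0.0, 0.0, -1.0]]
ft_force: [0.0, 0.2, -0.2]
grip_width: 0.035
gripper_force: 40.7
```

jog_arm:
  targets:
    - [0,0,0,0,0,0]
    - [0,0,0,0,0,0]
    - [0,0,0,0,0,0]
    - [0,0,0,0,0,0]
    - [0,0,-3,0,0,0]
    - [0,0,-7,0,0,0]
    - [0,0,-11,0,0,0]
    - [0,0,-15,0,0,0]
  hand: 0.6

```text
time_s: 13.07
position: [0.5594, 0.1102, 0.1841]
tool_rot: [[-0.923, 0.384, -0.0], [0.384, 0.923, 0.0], [0.0, -0.0, -1.0]]
ft_force: [0.5, -0.8, 0.4]
grip_width: 0.0511
gripper_force: 0.0
```

jog_arm:
  targets:
    - [0,-4,-6,0,0,0]
    - [0,-10,-6,0,0,-5]
    - [0,-10,-8,0,0,-10]
    - [0,-10,-8,0,0,-16]
    - [0,-10,-8,0,0,-16]
    - [0,-10,-8,0,0,-16]

```text
time_s: 13.57
position: [0.5213, 0.0179, 0.262]
tool_rot: [[-0.993, 0.118, 0.0], [0.118, 0.993, 0.0], [-0.0, 0.0, -1.0]]
ft_force: [-0.2, 0.1, -0.8]
grip_width: 0.0517
gripper_force: 0.0
```

```bash
python3 - <<'E'
from g import *
st(); im=glasses(); tocall([.4337,-.244,.15],139.5)
E
```

```text
13.57 [0.5213 0.0179 0.262 ] [[-0.993, 0.118, 0.0], [0.118, 0.993, 0.0], [-0.0, 0.0, -1.0]] F [-0.2  0.1 -0.8] w 0.0517 g 0.0 q [-11.1  17.7  75.4   0.   86.8 -94.3]
0.84 [116.  43.] 951 top 0.034 ctr [ 0.4338 -0.2439] circ 0.0195 yaw 5.2 rgb [29. 87. 28.]
0.75 [226. 328.] 664 top 0.04 ctr [0.6326 0.1068] circ 0.0183 yaw 21.5 rgb [167.  18.   7.]
0.71 [7. 9.] 358 top 0.0268 ctr [ 0.3111 -0.2485] circ 0.0116 yaw 1.1 rgb [16. 39. 12.]
0.56 [175. 327.] 758 top 0.04 ctr [0.5589 0.1101] circ 0.0189 yaw 23.0 rgb [193. 121.  12.]
-> [ 0.4337 -0.244   0.15  ] 139.5 shift [  5.63 -27.11  11.1 ] rot [-0.  -0.1 33.8]
```

jog_arm:
  targets:
    - [5.6,-27,9,0,0,-11]
    - [5.6,-27,9,0,0,-11]
    - [5.6,-27,9,0,0,-11]
    - [5.6,-27,9,0,0,-11]
    - [5.6,-27,9,0,0,-11]
    - [5.6,-27,9,0,0,-11]
    - [5.6,-27,9,0,0,-11]
    - [5.6,-27,9,0,0,-11]
  hand: 0.75

```text
time_s: 14.33
position: [0.433, -0.2478, 0.1688]
tool_rot: [[-0.997, -0.071, -0.004], [-0.071, 0.997, 0.002], [0.004, 0.003, -1.0]]
ft_force: [-1.3, 1.0, -0.3]
grip_width: 0.064
gripper_force: 0.0
```

jog_arm:
  targets:
    - [0,0,0,0,0,0]
    - [0,0,0,0,0,0]

```text
time_s: 14.5
position: [0.4353, -0.2431, 0.1715]
tool_rot: [[-0.997, -0.077, -0.001], [-0.077, 0.997, 0.001], [0.001, 0.001, -1.0]]
ft_force: [0.9, -0.1, 0.3]
grip_width: 0.0642
gripper_force: 0.0
```

```bash
python3 - <<'E'
from g import *
st(); tocall([.4337,-.2440,.014],184.5)
E
```

```text
14.5 [ 0.4353 -0.2431  0.1715] [[-0.997, -0.077, -0.001], [-0.077, 0.997, 0.001], [0.001, 0.001, -1.0]] F [ 0.9 -0.1  0.3] w 0.0642 g 0.0 q [ -42.8   19.9   88.     0.    72.1 -137.2]
-> [ 0.4337 -0.244   0.014 ] 184.5 shift [ 0.15 -0.1  15.75] rot [ 0.1 -0.  -0.1]
```

jog_arm:
  targets:
    - [0.1,-0.1,4,0,0,0]
    - [0.1,-0.1,8,0,0,0]
    - [0.1,-0.1,12,0,0,0]
    - [0.1,-0.1,15.7,0,0,0]
    - [0.1,-0.1,15.7,0,0,0]
    - [0.1,-0.1,15.7,0,0,0]

```text
time_s: 15.0
position: [0.4344, -0.2435, 0.0149]
tool_rot: [[-0.997, -0.079, -0.002], [-0.079, 0.997, 0.002], [0.002, 0.002, -1.0]]
ft_force: [-0.1, 0.5, 1.2]
grip_width: 0.0638
gripper_force: 0.0
```

jog_arm:
  targets:
    - [0,0,0,0,0,0]
    - [0,0,0,0,0,0]
    - [0,0,0,0,0,0]
    - [0,0,0,0,0,0]
    - [0,0,0,0,0,0]
    - [0,0,0,0,0,0]
  hand: 0.2

```text
time_s: 15.5
position: [0.4352, -0.2455, 0.0176]
tool_rot: [[-0.997, -0.077, 0.004], [-0.077, 0.997, -0.003], [-0.004, -0.003, -1.0]]
ft_force: [1.0, 2.2, 7.3]
grip_width: 0.0344
gripper_force: 40.0
```

jog_arm:
  targets:
    - [0,0,-4,0,0,0]
    - [0,0,-8,0,0,0]
    - [0,0,-12,0,0,0]
    - [-4,20,-15,0,0,0]
    - [-4,20,-15,0,0,0]
    - [-4,20,-15,0,0,0]
    - [-4,20,-15,0,0,0]
    - [-4,20,-15,0,0,0]

```text
time_s: 16.17
position: [0.4583, -0.0405, 0.1673]
tool_rot: [[-0.997, -0.077, 0.003], [-0.077, 0.997, -0.001], [-0.003, -0.001, -1.0]]
ft_force: [1.0, 0.1, -0.4]
grip_width: 0.0348
gripper_force: 45.9
```

```bash
python3 - <<'E'
from g import *
st(); tocall([.4867,.1173,.15],184.5)
E
```

```text
16.17 [ 0.4583 -0.0405  0.1673] [[-0.997, -0.077, 0.003], [-0.077, 0.997, -0.001], [-0.003, -0.001, -1.0]] F [ 1.   0.1 -0.4] w 0.0348 g 45.94417052809149 q [ -19.8   16.5   94.2    0.    69.1 -114.3]
-> [0.4867 0.1173 0.15  ] 184.5 shift [-4.04 15.51  1.72] rot [-0.1  0.2 -0.1]
```

jog_arm:
  targets:
    - [-4,15.4,0,0,0,0]
    - [-4,15.4,0,0,0,0]
    - [-4,15.4,0,0,0,0]
    - [-4,15.4,0,0,0,0]
    - [-4,15.4,4,0,0,0]
    - [-4,15.4,8,0,0,0]
    - [-4,15.4,10,0,0,0]
    - [-4,15.4,10,0,0,0]

```text
time_s: 16.83
position: [0.4845, 0.1144, 0.063]
tool_rot: [[-0.997, -0.078, -0.005], [-0.078, 0.997, 0.0], [0.005, 0.0, -1.0]]
ft_force: [-0.6, -0.8, -0.5]
grip_width: 0.0346
gripper_force: 46.0
```

```bash
python3 - <<'E'
from g import *
st(); tocall([.4867,.1173,.0255],184.5)
E
```

```text
16.83 [0.4845 0.1144 0.063 ] [[-0.997, -0.078, -0.005], [-0.078, 0.997, 0.0], [0.005, 0.0, -1.0]] F [-0.6 -0.8 -0.5] w 0.0346 g 45.99752839654684 q [ -0.4  28.2  96.2   0.   55.9 -94.8]
-> [0.4867 0.1173 0.0255] 184.5 shift [-0.26  0.27  3.75] rot [ 0.  -0.3 -0. ]
```

jog_arm:
  targets:
    - [-0.1,0.1,1,0,0,0]
    - [-0.1,0.1,2,0,0,0]
    - [-0.1,0.1,2.8,0,0,0]
    - [-0.1,0.1,3.3,0,0,0]
    - [-0.1,0.1,3.5,0,0,0]
    - [-0.1,0.1,3.5,0,0,0]

```text
time_s: 17.33
position: [0.4876, 0.1151, 0.0304]
tool_rot: [[-0.997, -0.077, 0.001], [-0.077, 0.997, 0.0], [-0.001, -0.0, -1.0]]
ft_force: [-0.9, -0.8, -0.7]
grip_width: 0.0347
gripper_force: 46.0
```

jog_arm:
  targets:
    - [0,0,0,0,0,0]
    - [0,0,0,0,0,0]
    - [0,0,0,0,0,0]
    - [0,0,0,0,0,0]
    - [0,0,-3,0,0,0]
    - [0,0,-7,0,0,0]
    - [0,0,-11,0,0,0]
    - [0,0,-15,0,0,0]
  hand: 0.6

```text
time_s: 18.0
position: [0.4868, 0.1152, 0.1821]
tool_rot: [[-0.997, -0.077, -0.0], [-0.077, 0.997, -0.0], [0.0, 0.0, -1.0]]
ft_force: [0.8, 0.5, -0.5]
grip_width: 0.0514
gripper_force: 0.0
```

jog_arm:
  targets:
    - [4,-3,-8,0,0,0]
    - [4,-8,-10,0,0,0]
    - [4,-8,-10,0,0,0]
    - [4,-8,-10,0,0,0]
    - [4,-8,-10,0,0,0]

```text
time_s: 18.42
position: [0.454, 0.0308, 0.2822]
tool_rot: [[-0.997, -0.074, 0.005], [-0.074, 0.997, -0.001], [-0.005, -0.001, -1.0]]
ft_force: [-0.1, -0.4, -0.6]
grip_width: 0.0511
gripper_force: 0.0
```

```bash
python3 - <<'E'
from g import *
st(); im=glasses(); save(im,'w4.png')
P=pts(im);ok=im['depth']>0
# lid free edge & strap geometry from the fixed cameras
for n in ['scene','side']:
    i=shot(n);Q=pts(i); 
    r=env.regions_of(n,'lid')[0]; q=Q[r['pixels']&(i['depth']>0)]; q=q[(q[:,0]>.40)&(q[:,0]<.72)&(q[:,1]>.15)&(q[:,1]<.36)&(q[:,2]>.08)]
    c=np.array([.5606,.1423]); a=np.radians(86.07); X=(q[:,:2]-c)@[np.cos(a),np.sin(a)]; Y=(q[:,:2]-c)@[-np.sin(a),np.cos(a)]
    pan=(abs(Y)>.03)&(q[:,2]>.1); th=np.pi/2+np.arctan2(X[pan]-.088,q[pan,2]-.0725)
    print(n,'lid angle',np.median(th),'max z',np.percentile(q[abs(Y)>.03,2],99),'strap z',np.percentile(q[abs(Y)<.02,2],[50,99]),'X range',np.percentile(X,[2,98]), 'Y',np.percentile(Y,[1,99]))
E
```

```text
18.42 [0.454  0.0308 0.2822] [[-0.997, -0.074, 0.005], [-0.074, 0.997, -0.001], [-0.005, -0.001, -1.0]] F [-0.1 -0.4 -0.6] w 0.0511 g 0.0 q [ -11.1    9.9   82.7   -0.    87.  -105.4]
0.93 [226. 303.] 607 top 0.0398 ctr [0.5574 0.1111] circ 0.0192 yaw 22.3 rgb [155.  90.   4.]
0.83 [11. 27.] 1123 top 0.0418 ctr [ 0.2881 -0.2673] circ 0.0243 yaw 25.2 rgb [20. 66. 18.]
0.57 [179. 316.] 701 top 0.04 ctr [0.4848 0.1155] circ 0.0194 yaw 7.1 rgb [ 39. 101.  36.]
scene lid angle 1.8138371422937172 max z 0.2440927163733927 strap z [0.20323287 0.29895942] X range [0.08916466 0.146286  ] Y [-0.12572265  0.12296289]
side lid angle 1.8245651951377666 max z 0.23967555792077203 strap z [0.16006879 0.29623808] X range [0.08938374 0.13725788] Y [-0.1272096   0.12578092]
```

View pics/w4.png

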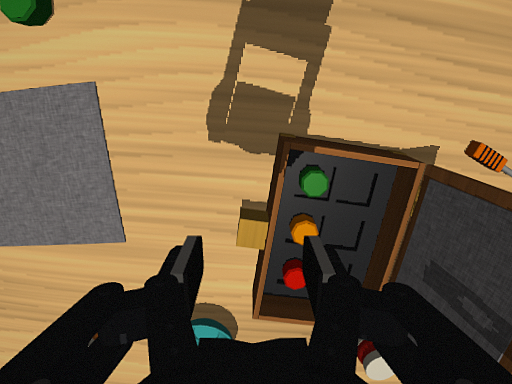

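All three glasses sit in their wells, with green at (315,181), amber at (304,231) and red at (294,274), and the pad is empty. The pin is at (490,155). Next I go over behind the lid.

jog_arm:
  targets:
    - [-1,3,-5.3,0,0,4]
    - [-5.9,16.5,-5.3,0,0,8.3]
    - [-5.9,16.5,-5.3,0,0,8.3]
    - [-5.9,16.5,-5.3,0,0,8.3]
    - [-5.9,16.5,-5.3,0,0,8.3]
    - [-5.9,16.5,-5.3,0,0,8.3]
    - [-5.9,16.5,-5.3,0,0,8.3]
  hand: 0

```text
time_s: 19.3
position: [0.4996, 0.2032, 0.3318]
tool_rot: [[-0.998, 0.064, -0.002], [0.064, 0.998, -0.0], [0.002, -0.001, -1.0]]
ft_force: [0.1, -0.4, 0.2]
grip_width: -0.0
gripper_force: 0.0
```

```bash
cat >> g.py <<'E'
C=np.array([.5606,.1423]); A=np.radians(86.07); CX=np.array([np.cos(A),np.sin(A)]); CY=np.array([-np.sin(A),np.cos(A)])
def cw(X,Y,z): return np.r_[C+X*CX+Y*CY,z]
def incase():
    o=env.observe(); d=np.array(o['position'])[:2]-C; print('case X %.4f Y %.4f z %.4f'%(d@CX,d@CY,o['position'][2]))
E
python3 - <<'E'
from g import *
st();incase(); tocall(cw(.21,.065,.335),176.07); tocall(cw(.21,.065,.2),176.07)
E
```

```text
19.3 [0.4996 0.2032 0.3318] [[-0.998, 0.064, -0.002], [0.064, 0.998, -0.0], [0.002, -0.001, -1.0]] F [ 0.1 -0.4  0.2] w -0.0 g 0.0 q [  9.6  17.9  63.9  -0.   98.3 -76.8]
case X 0.0566 Y 0.0651 z 0.3318
-> [0.5101 0.3563 0.335 ] 176.07 shift [-0.08 15.34 -0.33] rot [-0.  -0.1  0.3]
-> [0.5101 0.3563 0.2   ] 176.07 shift [-0.11 15.35 13.17] rot [-0.  -0.1  0.3]
```

jog_arm:
  targets:
    - [0,15.3,-0.3,0,0,0]
    - [0,15.3,-0.3,0,0,0]
    - [0,15.3,-0.3,0,0,0]
    - [0,15.3,-0.3,0,0,0]
    - [0,15.3,4,0,0,0]
    - [0,15.3,8,0,0,0]
    - [0,15.3,12,0,0,0]
    - [0,15.3,13.2,0,0,0]

```text
time_s: 19.97
position: [0.5077, 0.3522, 0.1942]
tool_rot: [[-0.998, 0.068, -0.01], [0.068, 0.998, -0.005], [0.01, -0.005, -1.0]]
ft_force: [-0.8, -0.5, -1.2]
grip_width: 0.0001
gripper_force: 0.0
```

jog_arm:
  targets:
    - [0,-2,0,0,0,0]
    - [0,-4,0,0,0,0]
    - [0,-5.5,-0.2,0,0,0]
    - [0,-7,-0.4,0,0,0]
    - [0,-8.5,-0.5,0,0,0]
    - [0,-9.8,-0.5,0,0,0]

```text
time_s: 20.47
position: [0.503, 0.2554, 0.2082]
tool_rot: [[-0.998, 0.068, 0.002], [0.068, 0.998, 0.002], [-0.002, 0.002, -1.0]]
ft_force: [-6.5, 3.5, 15.8]
grip_width: 0.0
gripper_force: 7.5
```

```bash
python3 - <<'E'
from g import *
st();incase(); im=shot('side'); save(im,'s2.png')
E
```

```text
20.47 [0.503  0.2554 0.2082] [[-0.998, 0.068, 0.002], [0.068, 0.998, 0.002], [-0.002, 0.002, -1.0]] F [-6.5  3.5 15.8] w 0.0 g 7.453817532659741 q [ 14.9  24.1  74.5   0.1  81.2 -71.2]
case X 0.1089 Y 0.0653 z 0.2082
```

View pics/s2.png

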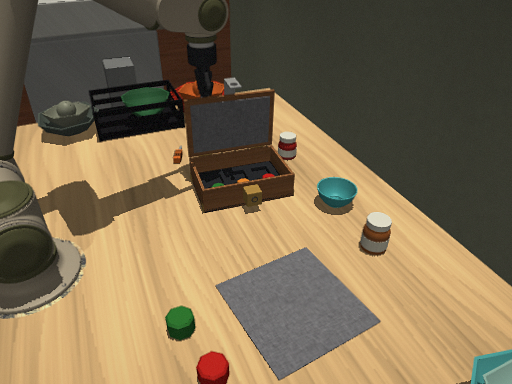

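The side view shows the fingers behind the lid at (203,85) and the lid turned slightly. The force points upward, so the finger linkage may be riding on the lid's edge. I'll measure the lid angle.

```bash
cat >> g.py <<'E'
def lid(n='side'):
    i=shot(n);Q=pts(i); q=Q[i['depth']>0]; X=(q[:,:2]-C)@CX; Y=(q[:,:2]-C)@CY
    m=(Y>-.115)&(Y<-.03)&(X<.16)&(X>-.12)&(q[:,2]>.09)&(q[:,2]<.27); 
    th=np.arctan2(q[m,2]-.0725,.088-X[m]); r=np.hypot(q[m,2]-.0725,.088-X[m]); k=(r>.06)
    print(n,'lid',k.sum(),np.percentile(th[k],[10,50,90]),'rmax',np.percentile(r,98) if m.any() else 0)
E
python3 - <<'E'
from g import *
st();lid();lid('scene')
E
```

```text
20.52 [0.503  0.2536 0.2082] [[-0.998, 0.069, 0.002], [0.069, 0.998, 0.0], [-0.002, 0.001, -1.0]] F [-3.7 -1.5 12.1] w 0.0001 g 4.876398268334015 q [ 14.7  24.1  74.6   0.   81.2 -71.3]
side lid 1081 [1.4625031  1.49231357 1.52031171] rmax 0.17471484411144672
scene lid 540 [1.46155191 1.48507267 1.52528256] rmax 0.17869823821293307
```

jog_arm:
  targets:
    - [0,0.5,-2.2,0,0,0]
    - [0,-3.3,-2.2,0,0,0]
    - [0,-5.5,-1.5,0,0,0]
    - [0,-7.8,-0.5,0,0,0]

```text
time_s: 20.95
position: [0.4983, 0.1771, 0.212]
tool_rot: [[-0.998, 0.068, 0.003], [0.068, 0.998, 0.001], [-0.003, 0.001, -1.0]]
ft_force: [1.8, 1.1, 2.3]
grip_width: 0.0002
gripper_force: 1.1
```

jog_arm:
  targets:
    - [0,-1.9,1.4,0,0,0]
    - [0,-3.8,2.9,0,0,0]
    - [0,-5.2,4.8,0,0,0]
    - [0,-6.5,6.8,0,0,0]
    - [0,-6.5,6.8,0,0,0]

```text
time_s: 21.37
position: [0.4918, 0.1112, 0.1402]
tool_rot: [[-0.997, 0.071, -0.006], [0.071, 0.998, -0.0], [0.006, -0.001, -1.0]]
ft_force: [0.1, 0.2, -0.8]
grip_width: 0.0001
gripper_force: 0.0
```

```bash
python3 - <<'E'
from g import *
st();incase();lid();lid('scene')
E
```

```text
21.37 [0.4918 0.1112 0.1402] [[-0.997, 0.071, -0.006], [0.071, 0.998, -0.0], [0.006, -0.001, -1.0]] F [ 0.1  0.2 -0.8] w 0.0001 g 0.0 q [ -0.7  22.6  89.7  -0.   68.1 -86.7]
case X -0.0357 Y 0.0665 z 0.1402
side lid 316 [0.39274563 0.44818737 0.51419792] rmax 0.17780480382808606
scene lid 526 [0.43866503 0.47098778 0.53947848] rmax 0.17762335832804513
```

jog_arm:
  targets:
    - [0,-0.8,1.5,0,0,0]
    - [0,-1.2,3,0,0,0]
    - [0,-1.6,4.4,0,0,0]
    - [0,-1.6,5.2,0,0,0]
    - [0,-1.6,5.7,0,0,0]
    - [0,-1.6,5.8,0,0,0]

```text
time_s: 21.97
position: [0.4929, 0.0981, 0.0852]
tool_rot: [[-0.998, 0.067, 0.0], [0.067, 0.998, -0.0], [-0.0, -0.0, -1.0]]
ft_force: [0.1, -0.5, 1.1]
grip_width: 0.0002
gripper_force: 0.5
```

```bash
cat >> g.py <<'E'
def lid0(n='scene'):
    i=shot(n);Q=pts(i); q=Q[i['depth']>0]; X=(q[:,:2]-C)@CX; Y=(q[:,:2]-C)@CY
    for a,b in [(-.08,-.05),(-.02,.02),(.05,.08)]:
        m=(Y>-.115)&(Y<-.03)&(X<b)&(X>a)&(q[:,2]<.2); print(n,a,m.sum(),np.median(q[m,2]).round(4))
E
python3 - <<'E'
from g import *
st();incase();lid0();lid0('side')
E
```

```text
21.97 [0.4929 0.0981 0.0852] [[-0.998, 0.067, 0.0], [0.067, 0.998, -0.0], [-0.0, -0.0, -1.0]] F [ 0.1 -0.5  1.1] w 0.0002 g 0.4813302867114544 q [ -2.3  26.5  94.2  -0.   59.2 -88.4]
case X -0.0488 Y 0.0645 z 0.0852
scene -0.08 174 0.0865
scene -0.02 210 0.0854
scene 0.05 148 0.0844
side -0.08 179 0.0856
side -0.02 209 0.0844
side 0.05 138 0.0833
```

Almost shut (about 0.02 rad). I press a little more, firmly.

jog_arm:
  targets:
    - [0,-1,0.3,0,0,0]
    - [0,-1.5,0.6,0,0,0]
    - [0,-1.5,0.8,0,0,0]
    - [0,-1.5,0.8,0,0,0]
    - [0,-1.5,0.8,0,0,0]

```text
time_s: 22.48
position: [0.493, 0.085, 0.0821]
tool_rot: [[-0.998, 0.068, 0.008], [0.068, 0.998, 0.005], [-0.007, 0.006, -1.0]]
ft_force: [-11.2, 18.7, 49.2]
grip_width: -0.0001
gripper_force: 24.4
```

```bash
python3 - <<'E'
from g import *
st();incase();lid0();lid0('side')
E
```

```text
22.48 [0.493  0.085  0.0821] [[-0.998, 0.068, 0.008], [0.068, 0.998, 0.005], [-0.007, 0.006, -1.0]] F [-11.2  18.7  49.2] w -0.0001 g 24.362658066675067 q [ -4.   26.4  95.1   0.4  58.  -90.3]
case X -0.0618 Y 0.0635 z 0.0821
scene -0.08 174 0.0836
scene -0.02 217 0.0837
scene 0.05 150 0.084
side -0.08 184 0.0825
side -0.02 215 0.0829
side 0.05 142 0.0826
```

jog_arm:
  targets:
    - [0,0,-3,0,0,0]
    - [0,0,-7,0,0,7]
    - [2,3,-11,0,0,14]
    - [4,6,-14,0,0,21]
    - [6,10,-17.8,0,0,28]
    - [8,14,-17.8,0,0,35]
    - [8.7,18,-17.8,0,0,42]
    - [8.7,21,-17.8,0,0,49]
  hand: 0.7

```text
time_s: 23.25
position: [0.4224, 0.2658, 0.254]
tool_rot: [[-0.632, 0.775, 0.003], [0.775, 0.632, 0.001], [-0.001, 0.003, -1.0]]
ft_force: [0.7, -0.4, -0.5]
grip_width: 0.0598
gripper_force: 0.0
```

jog_arm:
  targets:
    - [0,0,0,0,0,7]
    - [0,0,0,0,0,14]
    - [0,0,0,0,0,21]
    - [0,0,0,0,0,28]
    - [0,0,0,0,0,35]
    - [0,0,0,0,0,42]
    - [0,0,0,0,0,49]
    - [0,0,0,0,0,56]

```text
time_s: 23.92
position: [0.4234, 0.2644, 0.2523]
tool_rot: [[0.289, 0.957, 0.0], [0.957, -0.289, -0.0], [0.0, 0.0, -1.0]]
ft_force: [-0.1, -0.5, 0.3]
grip_width: 0.0593
gripper_force: 0.0
```

```bash
python3 - <<'E'
from g import *
st(); im=shot('wrist');save(im,'w5.png');P=pts(im);ok=im['depth']>0
for n in env.regions_of('wrist','pin'): print(n['score'],n['point'],n['pixels'].sum())
hsv=cv2.cvtColor(im['frame'],cv2.COLOR_RGB2HSV)
d=np.hypot(P[...,0]-.434,P[...,1]-.365)
o=(hsv[...,0]<18)&(hsv[...,1]>180)&(hsv[...,2]>110)&ok&(d<.06)&(P[...,2]<.03)&(P[...,2]>.012)
q=P[o]; print(len(q),np.argwhere(o).mean(0),cv2.minAreaRect(q[:,:2].astype(np.float32)),np.median(q[:,2]))
h=ok&(d<.2)&(P[...,2]>.04)&(P[...,1]>.28); hq=P[h]
print('near tall', len(hq), [ (np.round(a,2).tolist()) for a in hq[np.argsort(d[h])[:3000:500]]])
lid0()
E
```

```text
23.92 [0.4234 0.2644 0.2523] [[0.289, 0.957, 0.0], [0.957, -0.289, -0.0], [0.0, 0.0, -1.0]] F [-0.1 -0.5  0.3] w 0.0593 g 0.0 q [18.4 15.8 79.9 -0.  84.3 35.2]
0.72 [63.2, 234.3] 1250
625 [ 71.8592 234.8624] ((0.4332503080368042, 0.3675589859485626), (0.05459001660346985, 0.02040107175707817), 67.64884948730469) 0.02170889245540647
near tall 12687 [[0.41, 0.29, 0.35], [0.41, 0.29, 0.35], [0.41, 0.29, 0.33], [0.41, 0.29, 0.34], [0.41, 0.29, 0.33], [0.41, 0.29, 0.33]]
scene -0.08 171 0.0839
scene -0.02 215 0.084
scene 0.05 158 0.0838
```

View pics/w5.png

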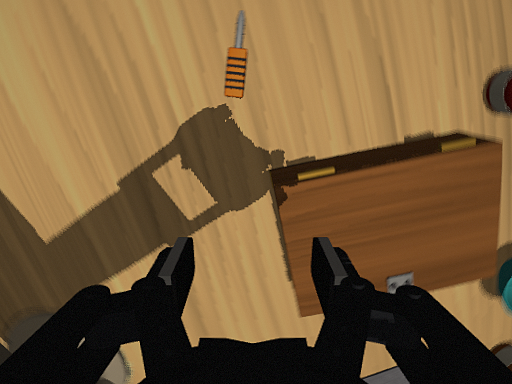

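The lid is shut, with its strap visible at (400,282). The pin is at (235,72) with its rod up-image and nothing around it. I approach with the fingers across the grip.

jog_arm:
  targets:
    - [10.2,-2,5,0,0,5.6]
    - [10.2,-2,8,0,0,5.6]
    - [10.2,-2,12,0,0,5.6]
    - [10.2,-2,16,0,0,5.6]
    - [10.2,-2,18,0,0,5.6]
    - [10.2,-2,18,0,0,5.6]
    - [10.2,-2,18,0,0,5.6]
    - [10.2,-2,18,0,0,5.6]

```text
time_s: 24.73
position: [0.4332, 0.3683, 0.0723]
tool_rot: [[0.373, 0.928, -0.0], [0.928, -0.373, -0.0], [-0.0, -0.0, -1.0]]
ft_force: [-0.6, 0.4, 1.1]
grip_width: 0.0601
gripper_force: 0.0
```

```bash
python3 - <<'E'
from g import *
st(); tocall([.4333,.3672,.004],67.6)
E
```

```text
24.73 [0.4332 0.3683 0.0723] [[0.373, 0.928, -0.0], [0.928, -0.373, -0.0], [-0.0, -0.0, -1.0]] F [-0.6  0.4  1.1] w 0.0601 g 0.0 q [28.4 32.8 84.3 -0.  62.9 50.4]
-> [0.4333 0.3672 0.004 ] 67.6 shift [-0.1   0.06  6.83] rot [-0.   0.   0.5]
```

jog_arm:
  targets:
    - [-0.1,0,3,0,0,0.5]
    - [-0.1,0,5.5,0,0,0.5]
    - [-0.1,0,6.6,0,0,0.5]
    - [-0.1,0,6.6,0,0,0.5]
    - [-0.1,0,6.6,0,0,0.5]

```text
time_s: 25.15
position: [0.4334, 0.3678, 0.0077]
tool_rot: [[0.383, 0.924, 0.002], [0.924, -0.383, 0.001], [0.002, 0.001, -1.0]]
ft_force: [-0.5, -0.1, 0.7]
grip_width: 0.0595
gripper_force: 0.0
```

jog_arm:
  targets:
    - [0,0,0,0,0,0]
    - [0,0,0,0,0,0]
    - [0,0,0,0,0,0]
    - [0,0,0,0,0,0]
    - [0,0,0,0,0,0]
    - [0,0,0,0,0,0]
    - [0,0,0,0,0,0]
  hand: 0
  newtons: 60

```text
time_s: 25.73
position: [0.4332, 0.3678, 0.0076]
tool_rot: [[0.383, 0.924, 0.002], [0.924, -0.383, 0.001], [0.002, 0.002, -1.0]]
ft_force: [-1.0, -1.2, 6.7]
grip_width: 0.0207
gripper_force: 59.5
```

jog_arm:
  targets:
    - [0,0,-4,0,0,0]
    - [0,0,-8,0,0,0]
    - [0,0,-12,0,0,0]
    - [0,0,-16,0,0,0]
    - [0,0,-18,0,0,0]
    - [0,0,-18,0,0,0]

```text
time_s: 26.23
position: [0.434, 0.3684, 0.1919]
tool_rot: [[0.383, 0.924, 0.009], [0.924, -0.383, 0.005], [0.008, 0.006, -1.0]]
ft_force: [0.8, 0.6, -0.1]
grip_width: 0.0202
gripper_force: 59.1
```

```bash
python3 - <<'E'
from g import *
st(); incase(); tocall(cw(-.26,0,.2),86.07)
E
```

```text
26.23 [0.434  0.3684 0.1919] [[0.383, 0.924, 0.009], [0.924, -0.383, 0.005], [0.008, 0.006, -1.0]] F [ 0.8  0.6 -0.1] w 0.0202 g 59.067885875701904 q [28.4 25.2 75.5 -0.  78.7 51. ]
case X 0.2169 Y 0.1418 z 0.1919
-> [ 0.5428 -0.1171  0.2   ] 86.07 shift [-40.67  28.66  -0.95] rot [  0.4  -0.4 -18.6]
```

jog_arm:
  targets:
    - [-20.4,14.3,0,0,0,-9]
    - [-20.4,14.3,0,0,0,-9]
    - [-20.4,14.3,0,0,0,-9]
    - [-20.4,14.3,0,0,0,-9]
    - [-20.4,14.3,0,0,0,-9]
    - [-20.4,14.3,0,0,0,-9]
    - [-20.4,14.3,0,0,0,-9]

```text
time_s: 26.82
position: [0.4874, 0.1187, 0.1857]
tool_rot: [[0.24, 0.971, -0.0], [0.971, -0.24, -0.002], [-0.002, 0.0, -1.0]]
ft_force: [0.2, 0.1, 0.7]
grip_width: 0.0206
gripper_force: 59.1
```

```bash
python3 - <<'E'
from g import *
st(); incase(); tocall(cw(-.26,0,.12),86.07)
E
```

```text
26.82 [0.4874 0.1187 0.1857] [[0.24, 0.971, -0.0], [0.971, -0.24, -0.002], [-0.002, 0.0, -1.0]] F [0.2 0.1 0.7] w 0.0206 g 59.09229040145874 q [ 0.2 19.3 86.3 -0.1 74.4 14.1]
case X -0.0286 Y 0.0714 z 0.1857
-> [ 0.5428 -0.1171  0.12  ] 86.07 shift [-21.55  11.03   6.61] rot [  0.    0.1 -10. ]
```

jog_arm:
  targets:
    - [-21.5,11,0,0,0,-10]
    - [-21.5,11,0,0,0,-10]
    - [-21.5,11,0,0,0,-10]
    - [-21.5,11,0,0,0,-10]
    - [-21.5,11,2,0,0,-10]
    - [-21.5,11,5,0,0,-10]
    - [-21.5,11,6.6,0,0,-10]
    - [-21.5,11,6.6,0,0,-10]

```text
time_s: 27.48
position: [0.5408, -0.1119, 0.115]
tool_rot: [[0.065, 0.998, -0.008], [0.998, -0.065, 0.003], [0.003, -0.009, -1.0]]
ft_force: [-1.2, 0.7, -1.7]
grip_width: 0.0207
gripper_force: 59.0
```

jog_arm:
  targets:
    - [0,0,0,0,0,0]
    - [0,0,0,0,0,0]

```text
time_s: 27.65
position: [0.5431, -0.1096, 0.1213]
tool_rot: [[0.061, 0.998, 0.001], [0.998, -0.061, -0.0], [-0.0, 0.001, -1.0]]
ft_force: [0.5, 0.4, -0.1]
grip_width: 0.0205
gripper_force: 59.0
```

```bash
python3 - <<'E'
from g import *
st(); incase(); a=shot('wrist');b=shot('side');save(a,'w6.png')
for n,im in (('w',a),('s',b)): np.savez(n+'6.npz',**{k:np.asarray(v) for k,v in im.items()})
c=cv2.resize(b['frame'][140:240,200:310,::-1],None,fx=4,fy=4,interpolation=cv2.INTER_CUBIC)
w=a['frame'][...,::-1][:,60:420]
H=400; w=cv2.resize(w,(360,384)); out=np.zeros((400,800,3),np.uint8); out[:384,:360]=w; out[:400,360:800]=c; cv2.imwrite('pics/c6.png',out)
E
```

```text
27.65 [ 0.5431 -0.1096  0.1213] [[0.061, 0.998, 0.001], [0.998, -0.061, -0.0], [-0.0, 0.001, -1.0]] F [ 0.5  0.4 -0.1] w 0.0205 g 59.033464193344116 q [-23.7  28.1  83.5   0.   68.3 -20.2]
case X -0.2526 Y 0.0002 z 0.1213
```

View pics/c6.png

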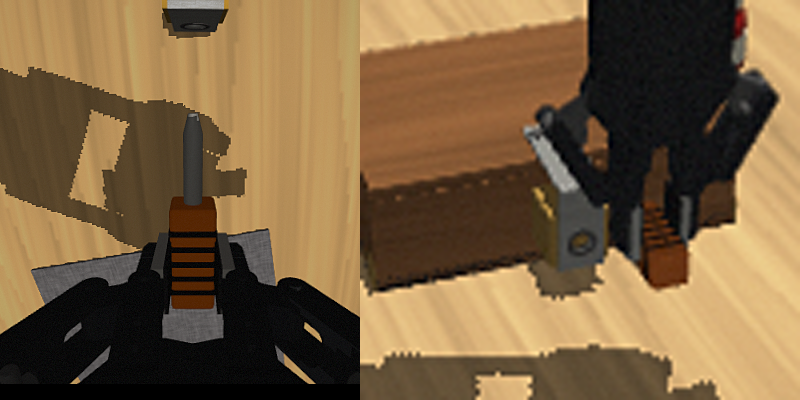

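The left half (wrist) shows the pin straight in the grip, tip at (193,117), with the strap and its eye ahead at (195,25). The right half (side) shows the strap hanging over the keeper with its eye at (582,241). I'll measure the eye and the pin in case coordinates.

```bash
python3 - <<'E'
from g import *
for n in 'ws':
    im=dict(np.load(n+'6.npz')); P=pts(im); ok=im['depth']>0
    X=(P[...,:2]-C)@CX; Y=(P[...,:2]-C)@CY; Z=P[...,2]
    s=ok&(X>-.142)&(X<-.120)&(abs(Y)<.03)&(Z>.02)&(Z<.078)
    if s.sum(): print(n,'strap',s.sum(),'X',np.percentile(X[s],[5,50,95]).round(4),'Y',np.percentile(Y[s],[1,99]).round(4),'Z',np.percentile(Z[s],[1,99]).round(4))
    t=ok&(X>-.142)&(X<-.09)&(abs(Y)<.03)&(Z>.078)&(Z<.092)
    g=im['frame'].min(-1)
    hsv=cv2.cvtColor(im['frame'],cv2.COLOR_RGB2HSV)
    gray=t&(hsv[...,1]<60)
    if gray.sum(): print(n,'strap top Y',np.percentile(Y[gray],[2,98]).round(4),'X',np.percentile(X[gray],[2,98]).round(4),gray.sum())
    if n=='w':
        r=ok&(X>-.23)&(X<-.172)&(abs(Y)<.02)&(Z>.09)&(Z<.16)
        for a in np.arange(-.225,-.165,.008):
            k=r&(X>=a)&(X<a+.008)
            if k.sum()>5: print('rod',round(a,3),k.sum(),'Y',np.percentile(Y[k],[3,50,97]).round(4),'Ztop',np.percentile(Z[k],[50,95]).round(4))
        o=ok&(hsv[...,1]>150)&(hsv[...,2]>60)&(Z>.09)&(Z<.16)&(abs(Y)<.03); print('grip',o.sum(),'X',np.percentile(X[o],[2,98]).round(4),'Y',np.percentile(Y[o],[2,98]).round(4),'Z',np.percentile(Z[o],[50,95]).round(4))
        e=cw(-.132,0,.042); print('eye proj wrist',proj(im,e),proj(im,cw(-.132,0,.022)))
    else:
        print('eye proj side',proj(im,cw(-.132,0,.042)))
    # eye blob
    u,v=proj(im,cw(-.132,0,.042)); u,v=int(u),int(v); print((im['frame'][max(v-8,0):v+9,u-10:u+11].mean(-1)).astype(int))
E
```

```text
w strap 1162 X [-0.1315 -0.1309 -0.1235] Y [-0.0201  0.0194] Z [0.0221 0.0777]
w strap top Y [-0.0147  0.014 ] X [-0.1312 -0.1267] 682
rod -0.225 316 Y [-0.0053  0.0001  0.0044] Ztop [0.128  0.1298]
rod -0.217 325 Y [-0.004   0.0006  0.0048] Ztop [0.1279 0.1292]
rod -0.209 342 Y [-0.0039  0.0005  0.0049] Ztop [0.1278 0.1294]
rod -0.201 351 Y [-0.0038  0.0007  0.0048] Ztop [0.1279 0.1293]
rod -0.193 301 Y [-0.0032  0.0004  0.0044] Ztop [0.1272 0.1287]
rod -0.185 42 Y [-0.0013  0.0006  0.0026] Ztop [0.1259 0.1272]
grip 3437 X [-0.2782 -0.2252] Y [-0.01    0.0102] Z [0.1352 0.1363]
eye proj wrist [254.01424905  27.20088729] [253.8560432   32.92034777]
[[34 35 37 36 37 33 34 35 37 32 37 36 34 34 36 35 38 35 34 36 36]
 [36 36 36 37 35 35 36 34 36 35 36 38 34 39 35 34 35 34 36 34 37]
 [35 33 38 36 36 33 33 36 35 35 35 38 32 36 34 34 34 35 35 34 36]
 [40 38 37 40 40 37 38 33 32 33 32 30 29 33 34 29 34 35 34 34 36]
 [29 27 27 19 23 19 21 17 27 49 57 63 57 59 54 58 60 58 57 48 41]
 [19 12 14 16 19 20 17 22 27 29 27 26 23 22 19 18 13 19 20 22 34]
 [ 9 20 29 35 43 55 57 61 62 66 70 69 63 60 58 
[... 1668 characters left out ...]
7  53  58  60  71  75  30  48  48  38  52  62  43  74  74  56
   40  47   7]
 [ 48  48  41  56  62  59  75  73  33  47  68  75  49  36  59  73  71  61
  166 176  89]
 [ 43  39  49  55  59  56  72  77  58  44  35  37  50  71  69  74  66  57
  171 175 176]
 [ 40  36  49  53  59  60  72  73  73  70  68  71  72  73  72  69  69 136
  170 163 172]
 [ 65  81  63  52  56  59  72  74  74  71  73  69  70  72  69  64  67 168
  164 163 162]
 [ 80  83  83  67  60  62  70  70  71  71  71  75  74  73  76 181 170 168
  164 161 166]
 [ 80  81  84  82  79  66  70  72  72  78  80  76  80  74  75 185 177 168
  163 162 165]
 [ 73  77  81  83  80  77  76  72  72  75  79  79  77  77  77 186 181 174
  166 162 163]]
```

jog_arm:
  targets:
    - [0,0.1,3,0,0,0.4]
    - [0,0.1,6,0,0,0.4]
    - [0.5,0.1,8,0,0,0.4]
    - [0.7,0.1,8.3,0,0,0.4]
    - [0.7,0.1,8.3,0,0,0.4]
    - [0.7,0.1,8.3,0,0,0.4]
    - [0.7,0.1,8.3,0,0,0.4]

```text
time_s: 28.33
position: [0.5453, -0.1038, 0.0391]
tool_rot: [[0.069, 0.998, 0.003], [0.998, -0.069, -0.001], [-0.001, 0.003, -1.0]]
ft_force: [-0.2, 0.1, -0.2]
grip_width: 0.0206
gripper_force: 59.1
```

```bash
python3 - <<'E'
from g import *
st(); incase(); im=shot('wrist'); P=pts(im); ok=im['depth']>0
X=(P[...,:2]-C)@CX; Y=(P[...,:2]-C)@CY; Z=P[...,2]
for a in np.arange(-.22,-.165,.01):
    k=ok&(X>=a)&(X<a+.01)&(abs(Y)<.012)&(Z>.03)&(Z<.07)
    if k.sum()>5: print('rod',round(a,3),k.sum(),'Y',np.percentile(Y[k],[3,50,97]).round(4),'Ztop',np.percentile(Z[k],[50,95]).round(4))
s=ok&(X>-.138)&(X<-.120)&(abs(Y)<.03)&(Z>.02)&(Z<.09); print('strap',s.sum(),'X',np.percentile(X[s],[5,50,95]).round(4),'Y',np.percentile(Y[s&(Z>.066)],[1,99]).round(4))
hsv=cv2.cvtColor(im['frame'],cv2.COLOR_RGB2HSV)
o=ok&(hsv[...,1]>150)&(hsv[...,2]>60)&(Z>.03)&(Z<.08)&(abs(Y)<.03)&(X<-.18); print('grip',o.sum(),'X',np.percentile(X[o],[2,99]).round(4),'Y',np.percentile(Y[o],[2,98]).round(4),'Z',np.percentile(Z[o],[50,95]).round(4))
E
```

```text
28.33 [ 0.5453 -0.1038  0.0391] [[0.069, 0.998, 0.003], [0.998, -0.069, -0.001], [-0.001, 0.003, -1.0]] F [-0.2  0.1 -0.2] w 0.0206 g 59.05705511569977 q [-23.   34.3  88.5  -0.   56.9 -19.1]
case X -0.2466 Y -0.0016 z 0.0391
rod -0.22 821 Y [-0.011  -0.0015  0.0077] Ztop [0.0459 0.0522]
rod -0.21 408 Y [-0.0061 -0.0014  0.0028] Ztop [0.0457 0.0472]
rod -0.2 434 Y [-0.006  -0.0014  0.0027] Ztop [0.0456 0.0471]
rod -0.19 406 Y [-0.0055 -0.0019  0.0022] Ztop [0.0453 0.0469]
rod -0.18 65 Y [-0.0041 -0.0019  0.0008] Ztop [0.0438 0.0449]Traceback (most recent call last):
  File "<stdin>", line 7, in <module>
    return _quantile_unchecked(
        a, q, axis, out, overwrite_input, method, keepdims, weights)
    return _ureduce(a,
                    func=_quantile_ureduce_func,
    ...<5 lines>...
                    overwrite_input=overwrite_input,
                    method=method)
    r = func(a, **kwargs)
    result = _quantile(arr,
                       quantiles=q,
    ...<2 lines>...
                       out=out,
                       weights=wgt)
    slices_having_nans = np.isnan(arr[-1, ...])
                                  ~~~^^^^^^^^^
IndexError: index -1 is out of bounds for axis 0 with size 0
```

jog_arm:
  targets:
    - [1.5,-0.1,0,0,0,0]
    - [3,-0.1,0,0,0,0]
    - [4,-0.1,0,0,0,0]
    - [4.6,-0.1,0,0,0,0]
    - [5.2,-0.1,0,0,0,0]
    - [5.7,-0.1,0,0,0,0]
    - [5.7,-0.1,0,0,0,0]

```text
time_s: 28.97
position: [0.5473, -0.0461, 0.0373]
tool_rot: [[0.068, 0.998, 0.0], [0.998, -0.068, 0.0], [0.0, 0.0, -1.0]]
ft_force: [-0.3, 0.1, -0.5]
grip_width: 0.0203
gripper_force: 59.1
```

```bash
python3 - <<'E'
from g import *
st(); incase()
E
```

```text
28.97 [ 0.5473 -0.0461  0.0373] [[0.068, 0.998, 0.0], [0.998, -0.068, 0.0], [0.0, 0.0, -1.0]] F [-0.3  0.1 -0.5] w 0.0203 g 59.05755937099457 q [-17.2  34.1  89.5   0.   56.4 -13.2]
case X -0.1889 Y 0.0003 z 0.0373
```

jog_arm:
  targets:
    - [0.8,0,-0.1,0,0,0]
    - [1.6,0,-0.1,0,0,0]
    - [2.2,0,-0.1,0,0,0]
    - [2.6,0,-0.1,0,0,0]
    - [2.8,0,-0.1,0,0,0]
    - [3,0,-0.1,0,0,0]
    - [3.1,0,-0.1,0,0,0]

```text
time_s: 29.55
position: [0.5494, -0.0156, 0.0381]
tool_rot: [[0.069, 0.998, -0.0], [0.998, -0.069, -0.0], [-0.0, -0.0, -1.0]]
ft_force: [-0.0, -0.5, -1.5]
grip_width: 0.0205
gripper_force: 59.1
```

```bash
python3 - <<'E'
from g import *
st(); incase()
E
```

```text
29.55 [ 0.5494 -0.0156  0.0381] [[0.069, 0.998, -0.0], [0.998, -0.069, -0.0], [-0.0, -0.0, -1.0]] F [-0.  -0.5 -1.5] w 0.0205 g 59.05659198760986 q [-14.   34.1  89.4  -0.   56.6 -10. ]
case X -0.1583 Y 0.0004 z 0.0381
```

No contact yet; I push on in small steps until force shows.

jog_arm:
  targets:
    - [0.1,0,0,0,0,0]
    - [0.2,0,0,0,0,0]
    - [0.3,0,0,0,0,0]
    - [0.3,0,0,0,0,0]

```text
time_s: 29.88
position: [0.5495, -0.0152, 0.0382]
tool_rot: [[0.069, 0.998, -0.001], [0.998, -0.069, -0.004], [-0.004, -0.0, -1.0]]
ft_force: [-3.0, -13.1, -0.4]
grip_width: 0.0203
gripper_force: 59.1
```

```bash
python3 - <<'E'
from g import *
st(); incase(); im=shot('side'); c=cv2.resize(im['frame'][140:240,190:300,::-1],None,fx=5,fy=5,interpolation=cv2.INTER_CUBIC)
w=shot('wrist')['frame'][...,::-1][150:400,150:350]
out=np.zeros((500,800,3),np.uint8); out[:,:550]=c; out[:w.shape[0],550:550+w.shape[1]]=w; cv2.imwrite('pics/c7.png',out)
E
```

```text
29.88 [ 0.5495 -0.0152  0.0382] [[0.069, 0.998, -0.001], [0.998, -0.069, -0.004], [-0.004, -0.0, -1.0]] F [ -3.  -13.1  -0.4] w 0.0203 g 59.07259225845337 q [-13.8  34.1  89.3  -0.3  56.6  -9.7]
case X -0.1579 Y 0.0003 z 0.0382
```

View pics/c7.png

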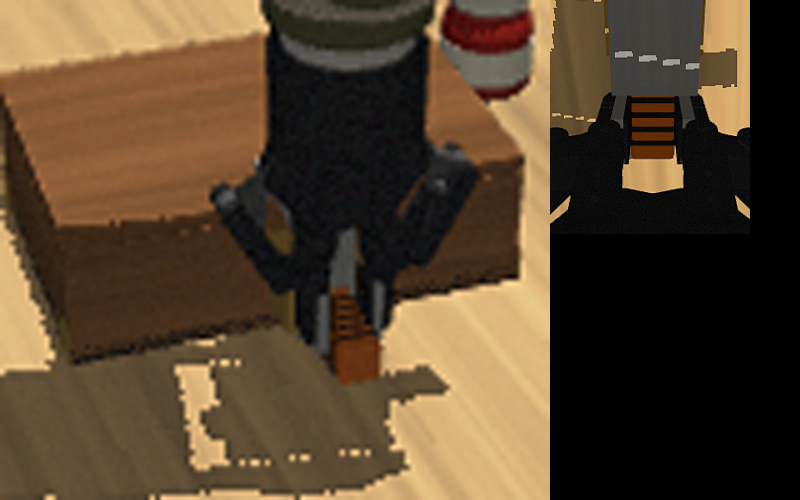

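The picture shows the grip up against the strap. The arm met 13 N at the expected depth, so the shoulder is seated. I release and lift away.

jog_arm:
  targets:
    - [-0.2,0,0,0,0,0]
    - [-0.2,0,0,0,0,0]
    - [-0.2,0,0,0,0,0]
    - [-0.2,0,0,0,0,0]
    - [-0.2,0,-1.5,0,0,0]
    - [-0.2,0,-4,0,0,0]
    - [-0.2,0,-8,0,0,0]
  hand: 0.5

```text
time_s: 30.57
position: [0.5478, -0.0142, 0.1165]
tool_rot: [[0.069, 0.998, -0.006], [0.998, -0.069, 0.002], [0.001, -0.007, -1.0]]
ft_force: [0.4, -0.2, -0.9]
grip_width: 0.0425
gripper_force: 0.0
```

jog_arm:
  targets:
    - [-4,0,-3,0,0,0]
    - [-8,0,-6,0,0,0]
    - [-12,0,-9,0,0,0]
    - [-14,0,-10,0,0,0]
    - [-14,0,-10,0,0,0]

```text
time_s: 30.98
position: [0.5406, -0.1593, 0.2221]
tool_rot: [[0.073, 0.997, 0.006], [0.997, -0.073, -0.005], [-0.004, 0.007, -1.0]]
ft_force: [-0.2, -1.0, -0.4]
grip_width: 0.0428
gripper_force: 0.0
```

```bash
python3 - <<'E'
from g import *
st(); incase(); lid0(); im=shot('wrist'); P=pts(im); ok=im['depth']>0; save(im,'w8.png')
X=(P[...,:2]-C)@CX; Y=(P[...,:2]-C)@CY; Z=P[...,2]
hsv=cv2.cvtColor(im['frame'],cv2.COLOR_RGB2HSV)
o=ok&(hsv[...,1]>150)&(hsv[...,2]>60)&(hsv[...,0]<16)&(Z>.03)&(Z<.08)&(abs(Y)<.03)&(X<-.125)&(X>-.2); print('grip',o.sum(),'X',np.percentile(X[o],[2,99]).round(4),'Y',np.percentile(Y[o],[2,98]).round(4))
for a in (-.183,-.165,-.147):
    k=o&(abs(X-a)<.009)&(Z>.045); print(a,np.median(Z[k]).round(4),np.median(Y[k]).round(4))
s=ok&(X>-.138)&(X<-.120)&(abs(Y)<.03)&(Z>.066)&(Z<.09);print('strap',np.percentile(X[s],[5,50]),np.percentile(Y[s],[1,99]))
E
```

```text
30.98 [ 0.5406 -0.1593  0.2221] [[0.073, 0.997, 0.006], [0.997, -0.073, -0.005], [-0.004, 0.007, -1.0]] F [-0.2 -1.  -0.4] w 0.0428 g 0.0 q [-28.4  23.4  73.4  -0.1  82.8 -24.3]
case X -0.3023 Y -0.0007 z 0.2221
scene -0.08 175 0.0842
scene -0.02 218 0.0842
scene 0.05 150 0.0839
grip 992 X [-0.1874 -0.1385] Y [-0.0107  0.0102]
-0.183 0.0452 0.0037
-0.165 0.046 0.0007
-0.147 0.0482 -0.0002Traceback (most recent call last):
  File "<stdin>", line 8, in <module>
    return _quantile_unchecked(
        a, q, axis, out, overwrite_input, method, keepdims, weights)
    return _ureduce(a,
                    func=_quantile_ureduce_func,
    ...<5 lines>...
                    overwrite_input=overwrite_input,
                    method=method)
    r = func(a, **kwargs)
    result = _quantile(arr,
                       quantiles=q,
    ...<2 lines>...
                       out=out,
                       weights=wgt)
    slices_having_nans = np.isnan(arr[-1, ...])
                                  ~~~^^^^^^^^^
IndexError: index -1 is out of bounds for axis 0 with size 0
```

View pics/w8.png

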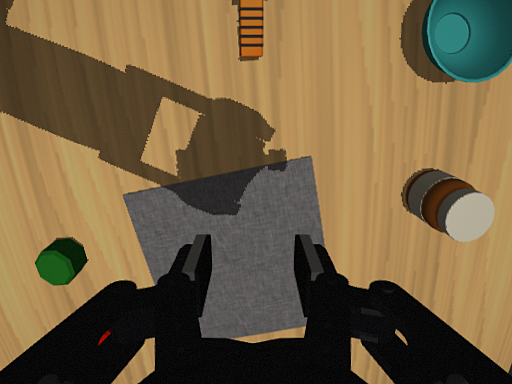

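The wrist view shows the pin sticking straight out at (250,28), released, with the bowl and jar untouched. Its grip may stand about 2 mm proud, so I'll nudge its rear end home with shut fingers.

jog_arm:
  targets:
    - [3.5,0,3,0,0,0]
    - [3.5,0,7,0,0,0]
    - [3.5,0,11,0,0,0]
    - [3.5,0,15,0,0,0]
    - [3.5,0,18.5,0,0,0]
    - [3.5,0,19,0,0,0]
    - [3.5,0,19,0,0,0]
    - [3.5,0,19,0,0,0]
  hand: 0

```text
time_s: 31.75
position: [0.5428, -0.1189, 0.0293]
tool_rot: [[0.068, 0.998, 0.001], [0.998, -0.068, -0.0], [-0.0, 0.001, -1.0]]
ft_force: [0.3, 0.2, 0.8]
grip_width: -0.0001
gripper_force: 0.0
```

```bash
python3 - <<'E'
from g import *
st(); incase(); im=shot('wrist'); P=pts(im); ok=im['depth']>0
X=(P[...,:2]-C)@CX; Y=(P[...,:2]-C)@CY; Z=P[...,2]
hsv=cv2.cvtColor(im['frame'],cv2.COLOR_RGB2HSV)
o=ok&(hsv[...,1]>150)&(hsv[...,2]>60)&(hsv[...,0]<16)&(Z>.02)&(Z<.08)&(abs(Y)<.03)&(X<-.1)&(X>-.21); print('grip',o.sum(),'X',np.percentile(X[o],[2,98]).round(4),'Y',np.percentile(Y[o],[2,98]).round(4))
t=o&(Z>.044)
if t.sum()>20:
    print(np.polyfit(X[t],Z[t],1),np.polyfit(X[t],Y[t],1),[ (np.median(Z[t&(abs(X-a)<.006)]).round(4)) for a in (-.18,-.165,-.15,-.138)])
s=ok&(abs(Y)<.016)&(Z>.03)&(Z<.08)&(X>-.14)&(X<-.125); print(s.sum(), np.percentile(X[s],[5,50]) if s.any() else '')
E
```

```text
31.75 [ 0.5428 -0.1189  0.0293] [[0.068, 0.998, 0.001], [0.998, -0.068, -0.0], [-0.0, 0.001, -1.0]] F [0.3 0.2 0.8] w -0.0001 g 0.0 q [-24.6  35.3  88.8   0.   55.9 -20.7]
case X -0.2618 Y -0.0001 z 0.0293
grip 3959 X [-0.1875 -0.1511] Y [-0.011   0.0097]
[0.10453067 0.06282912] [-0.12651873 -0.02052385] [np.float64(0.0445), np.float64(0.0455), np.float64(0.047), np.float64(nan)]
0
  return _methods._mean(a, axis=axis, dtype=dtype,
  ret = ret.dtype.type(ret / rcount)
```

jog_arm:
  targets:
    - [2,0,0,0,0,0]
    - [4,0,0,0,0,0]
    - [5,0,0,0,0,0]
    - [5.6,0,0,0,0,0]
    - [6,0,0,0,0,0]
    - [6.2,0,0,0,0,0]
    - [6.4,0,0,0,0,0]

```text
time_s: 32.38
position: [0.5469, -0.0562, 0.0285]
tool_rot: [[0.069, 0.998, 0.001], [0.998, -0.069, -0.001], [-0.001, 0.001, -1.0]]
ft_force: [-0.0, -6.4, 1.5]
grip_width: -0.0001
gripper_force: 3.4
```

jog_arm:
  targets:
    - [0.1,0,0,0,0,0]
    - [0.1,0,0,0,0,0]

```text
time_s: 32.55
position: [0.5471, -0.0562, 0.0285]
tool_rot: [[0.069, 0.998, 0.001], [0.998, -0.069, -0.002], [-0.002, 0.001, -1.0]]
ft_force: [-1.8, -5.9, 1.1]
grip_width: -0.0005
gripper_force: 2.8
```

```bash
python3 - <<'E'
from g import *
st(); incase()
E
```

```text
32.55 [ 0.5471 -0.0562  0.0285] [[0.069, 0.998, 0.001], [0.998, -0.069, -0.002], [-0.002, 0.001, -1.0]] F [-1.8 -5.9  1.1] w -0.0005 g 2.8195205668453127 q [-18.2  34.9  89.8  -0.1  55.2 -14.1]
case X -0.1990 Y -0.0001 z 0.0285
```

jog_arm:
  targets:
    - [0.2,0,0,0,0,0]
    - [0.4,0,0,0,0,0]
    - [0.4,0,0,0,0,0]

```text
time_s: 32.8
position: [0.5481, -0.0555, 0.0292]
tool_rot: [[0.069, 0.998, 0.003], [0.998, -0.069, -0.008], [-0.008, 0.003, -1.0]]
ft_force: [-3.4, -23.9, 5.0]
grip_width: -0.0
gripper_force: 11.8
```

jog_arm:
  targets:
    - [-2,0,0,0,0,0]
    - [-6,0,0,0,0,0]
    - [-10,0,-3,0,0,0]
    - [-14,0,-6,0,0,0]
    - [-16,0,-9,0,0,0]
    - [-16,0,-9,0,0,0]
    - [-16,0,-9,0,0,0]

```text
time_s: 33.38
position: [0.5365, -0.2132, 0.1205]
tool_rot: [[0.072, 0.997, 0.004], [0.997, -0.072, -0.003], [-0.003, 0.005, -1.0]]
ft_force: [-0.2, 0.8, -0.8]
grip_width: -0.0
gripper_force: 0.0
```

```bash
python3 - <<'E'
from g import *
st(); incase(); lid0()
for n in ('wrist','side'):
    im=shot(n); P=pts(im); ok=im['depth']>0
    X=(P[...,:2]-C)@CX; Y=(P[...,:2]-C)@CY; Z=P[...,2]
    hsv=cv2.cvtColor(im['frame'],cv2.COLOR_RGB2HSV)
    o=ok&(hsv[...,1]>150)&(hsv[...,2]>60)&(hsv[...,0]<16)&(Z>.02)&(Z<.08)&(abs(Y)<.02)&(X<-.12)&(X>-.21); print(n,'grip',o.sum(),'X',np.percentile(X[o],[1,50,99]).round(4),'Y',np.percentile(Y[o],[2,98]).round(4))
    for a in np.arange(-.185,-.13,.01):
        k=o&(abs(X-a)<.005)&(abs(Y)<.012)
        if k.sum()>3: print(round(a,3),k.sum(),np.percentile(Z[k],[50,90]).round(4),np.percentile(Y[k],[3,97]).round(4))
    s=ok&(abs(Y)<.015)&(Z>.056)&(Z<.078)&(X>-.14)&(X<-.12); print('strap',s.sum(), np.percentile(X[s],[5,50]) if s.any() else '')
    save(im,n+'9.png')
    if n=='side': c=cv2.resize(im['frame'][140:240,200:310,::-1],None,fx=5,fy=5,interpolation=cv2.INTER_CUBIC); cv2.imwrite('pics/c9.png',c)
E
```

```text
33.38 [ 0.5365 -0.2132  0.1205] [[0.072, 0.997, 0.004], [0.997, -0.072, -0.003], [-0.003, 0.005, -1.0]] F [-0.2  0.8 -0.8] w -0.0 g 0.0 q [-33.4  30.1  79.9  -0.   69.7 -29.3]
case X -0.3563 Y -0.0003 z 0.1205
scene -0.08 172 0.0841
scene -0.02 218 0.0837
scene 0.05 150 0.084Traceback (most recent call last):
  File "<stdin>", line 7, in <module>
    return _quantile_unchecked(
        a, q, axis, out, overwrite_input, method, keepdims, weights)
    return _ureduce(a,
                    func=_quantile_ureduce_func,
    ...<5 lines>...
                    overwrite_input=overwrite_input,
                    method=method)
    r = func(a, **kwargs)
    result = _quantile(arr,
                       quantiles=q,
    ...<2 lines>...
                       out=out,
                       weights=wgt)
    slices_having_nans = np.isnan(arr[-1, ...])
                                  ~~~^^^^^^^^^
IndexError: index -1 is out of bounds for axis 0 with size 0
```

```bash
python3 - <<'E'
from g import *
im=shot('side'); P=pts(im); ok=im['depth']>0
X=(P[...,:2]-C)@CX; Y=(P[...,:2]-C)@CY; Z=P[...,2]
hsv=cv2.cvtColor(im['frame'],cv2.COLOR_RGB2HSV)
o=ok&(hsv[...,1]>150)&(hsv[...,2]>60)&(hsv[...,0]<14)&(Z>.02)&(Z<.08)&(abs(Y)<.02)&(X<-.125)&(X>-.21)
print(o.sum(),np.percentile(X[o],[1,99]) if o.any() else '',np.percentile(Z[o],[2,98]) if o.any() else '')
c=cv2.resize(im['frame'][140:240,200:310,::-1],None,fx=5,fy=5,interpolation=cv2.INTER_CUBIC); cv2.imwrite('pics/c9.png',c)
E
```

```text
192 [-0.18954169 -0.13455285] [0.02391427 0.05017942]
```

View pics/c9.png

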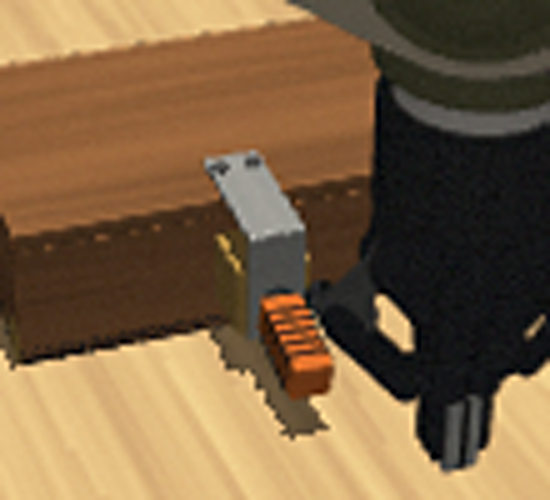

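The side crop shows the lid shut, the grip's shoulder against the strap at about (280,300) with a slight droop, and the gripper clear. I'm handing in.

```bash
python3 -c "
from rig import env
print(env.close_job())"
```

```text
the job is handed in; nothing more can be done
None
```

The three paperweights on the pad (red, amber, green) are each in their own well, the lid is shut, and the pin is home against the strap and released. The job is handed in, and no verdict came back.

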